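Crank the sample platform up to its stop

ROBOT

A 7-joint arm with a two-finger parallel gripper is mounted at the origin on the work surface. World frame = base frame: x ahead of the robot, y to its left, z up, the work surface at z = 0. Lengths are in m, angles in rad, forces in N, time in s.
With the tool pointing down it reaches from about 0.4 to 0.875 m from the base axis. Payload 6.5 kg.
Tool frame: the origin (TCP) lies midway between the tips of the shut fingers; the grasp point (between the pads) lies 19 mm behind it (manip.pinch_z is the distance from the TCP to the grasp point, in m); z points along the fingers, y is the direction in which the jaws open and shut (so a half turn about z gives the same grasp; the last joint's range is limited). The gripper opens to 88 mm and grips with 3 to 60 N. Pads are 18 mm wide; open, the fingers measure 123 mm over their backs; the gripper's body (75 mm by 187 mm) begins 45 mm behind the grasp point.
Start: joints at [-1.181, 0.536, -0.004, 1.538, 0.003, 1.067, -0.071], TCP at [0.286, 0.584, 0.239] pointing down, gripper open.
Joint ranges: [-2.7, 2.7], [-0.37, 2.16], [-1.27, 1.26], [0.24, 2.4], [-1.31, 4.45], [0.19, 1.91], [-2.76, 2.76]. Speed limits (rad/s): [2.39, 2.39, 3.14, 3.14, 3.14, 3.14, 3.14].

INTERFACE

Orientations are given as a unit quaternion [x, y, z, w].
In Python, from bench import manip gives the robot as it stands. The module is installed in compiled form; this text tells all that it offers.
- The arm moves only by the shell command python3 -m creep 'ROWS' [FORCE]. ROWS is JSON, a list of rows, each an object with "twist": the turn, a rotation vector about the tool's x, y, z in degrees, a list of three; "dp": the shift along the tool's x, y, z in mm, a list of three; "jaw": the closure in counts, from 0 (fully open) to 255 (shut). In form: [{"twist": [ax, ay, az], "dp": [tx, ty, tz], "jaw": jaw}, ...]. A call has 1 to 12 rows; each row shifts and turns the pose as measured when the row begins, along the tool's axes as they then stand; what a row does not reach is not made up. A row lasts 1/10 s, in which the tool goes at most 50 mm and 8.59 degrees, less where a joint would pass 70% of its speed; a pose out of reach is approached as far as the arm can. A call is refused whole if a number of a shift passes 50 or a number of a turn 8.59, either way. A call with a gripper value outside its range is refused whole. The fingers move at their own pace and stop on an object; FORCE is the grip in N (left out, the last holds). Time passes only in rows, so rows that do not move let the fingers close. It gives the time, the measured TCP pose, the force and the opening at its end, in the units of the state.
- manip.get_state(): the state, without advancing time (a new reading comes with each control period).
- manip.read_camera(name): name is "scene" or "side" or "wrist"; returns (picture, depth): 480x640x3 uint8, red, green, blue; 480x640 float32, m along the optical axis (not along the pixel's ray), 0 where there is no reading.
- manip.camera_info(name): a dict with "fx", "fy", "cx", "cy" (pixels), "R" (3x3) and "t" (3): a world point X has camera coordinates R X + t. Camera axes: x right, y down, z forward; pixel columns grow to the right and rows downward; lengths in m; the calibration is good to about 2 mm. A picture is of the moment at which its call begins: read the wrist's pose just before it. camera_info takes no time and is no camera call; for the wrist camera it gives the pose at the moment of the call.
- manip.close_job(): hands the job in, once; it reports no verdict.
The state is a dict: "time": time; "q": joint angles; "qd": joint speeds; "tau": joint torques, N m; "eef_pos": TCP position; "ee_rot": TCP orientation; "force": force on the tool from outside, world axes, zero at the start; "ft_torque": the same for the moment, N m; "opening": finger opening in m.
Only numpy, scipy, OpenCV 4.12 (cv2) and the standard library are available. Lean on these libraries where they do the work, as an engineer would, in place of code of your own. Each camera call takes 0.05 s, during which the arm holds its last target. There are 200 camera calls.

TASK

Fit the loose crank fully onto the square shaft end of the sample lift and wind it clockwise, several turns, until the platform is up against its rubber stop, without forcing it past the first firm resistance. Leave the crank sitting on the shaft, let go of it, and leave the other things on the bench where they are.

Things in the scene. Friction and masses are not known exactly. Their poses are not given: they have to be found in the camera images.
- crank: The loose winding crank, 0.36 kg, upright on the bench. Origin: centre of the hub's underside, z up. The hub is an upright square column 28 x 28 mm, 60 mm tall, sides along the crank's x and y; the lower 24 mm is bare steel with a square socket from below (13.6 mm wide, 24 deep, sides along x and y), the rest is blue. A flat bar, 14 mm wide, 24 to 32 mm up, runs along +x to the knob.
- crank_grip (a point): On the axis of the crank's blue column, 46 mm above the crank's underside; crank axes. Its +-y sides are free to pinch, 28 mm apart. A counterweight 16 mm wide, 23 to 33 mm above the underside, sticks out along -x to 36 mm from the axis.
- crank_knob (a point): Middle of the crank's red knob, a round sleeve 22 mm in diameter that spins freely on its upright pin: 60 mm along the crank's +x from the hub's axis, 57 mm above the crank's underside. The sleeve reaches from 33 to 80 mm above the underside.
- shaft_tip (a point): Top centre of the lift's upright square steel shaft end: 12 x 12 mm, sides along this frame's x and y; the frame turns with the shaft. It stands 20 mm out of its brass collar, its top 76 mm above the bench; the top 3 mm is bevelled to 8.5 mm wide. Clockwise from above winds the platform up.
- collar (a point): Top centre of the round brass collar (30 mm wide, 56 mm above the bench) round the foot of the square shaft, fixed to the lift. The crank is fully on when its underside lies on it. Axes are the lift's: the platform stands 220 mm away along +y. The grey gearbox below is 80 x 80 mm, 50 high.
- stop_collars (a point): Midway between the two black rubber stop collars (22 mm wide, local x +-55 mm) on the lift's guide rods, level with their undersides, which the platform's top meets at the end of the winding, some 13 to 17 mm up, 2 to 3 turns. Winding takes about 0.12 N m (2 N at the knob) all the way, then the shaft stiffens, about 10 N m/rad (17 N more at the knob for 0.1 rad more).
- platform_top (a point): Centre of the top of the aluminium platform plate, 140 x 90 mm, with a glass cell 58 mm wide (top 95 mm above the plate's underside) in a brass ring, under a probe on a fixed column 342 mm high, 320 mm from the shaft along the lift's +y. One turn lifts it 6 mm; it stays where it is wound to.
- amber_bottle: Bystander: brown bottle with a black cap, 60 mm wide, 130 high. Origin: centre of its underside.
- sample_jar: Bystander: clear jar with a white lid, 56 mm wide, 75 high. Origin: centre of its underside.
- beaker: Bystander: glass beaker, 68 mm wide, 85 high. Origin: centre of its underside.
- stopper_big: Bystander: black rubber stopper, 36 mm wide, 28 high. Origin: centre of its underside.
- stopper_small: Bystander: black rubber stopper, 26 mm wide, 24 high. Origin: centre of its underside.
- spanner: Bystander: steel spanner lying flat, 160 mm long.
- dish: Bystander: white porcelain dish, 90 mm wide, 30 high. Origin: centre of its underside.
Not all that is in view belongs to the job. Leave any green or orange look-alike of the crank alone.

How it is judged:
On the way, in this order (a step that is already met when the one before it is completed fails the run):
1. the crank is fully on the square shaft end (z of crank in the frame of collar below 0.005 m and horizontal distance between crank and collar below 0.004 m and angle between crank's own z axis and vertical below 0.12 rad), for 0.2 s.
2. the platform is wound up to its stop with the crank still fully on (all of step 1 and z of platform_top in the frame of collar above 0.0453 m), for 0.1 s.
At the end, for the whole second after the job is handed in: The platform is wound up to its stop (not more than 0.2 mm short of first contact), the crank sits fully on the square shaft (underside within 5 mm of the collar, 4 mm of its axis, within 7 degrees of upright), at rest and released (all of step 2 and linear speed of crank below 0.02 m/s and contact force between the fingers and crank below 0.2 N); the robot touches nothing.
It fails at once if the lift is forced against its stop (more than 0.15 mm into the rubber, about 28 N at the knob) (z of platform_top in the frame of collar above 0.04565 m).
It fails at once if another thing on the bench is moved by more than 20 mm (distance of any of amber_bottle, sample_jar, beaker, stopper_big, stopper_small, spanner, dish from where it was at the start of the episode above 0.02 m).
It also fails if it takes over 72 s, if anything falls off the work surface, if the arm or the gripper's body presses on something with over 40 N, if the wrist force passes 120 N, or if a joint passes its speed limit or range.

## Working session

There is one attempt and no reset: what is moved stays moved. The work goes in short steps, Python scripts to look and compute and a shell command to move; the robot and the scene stay as the last step left them, time stands still between calls to the robot, and variables do not carry over. Pictures are saved under pics/ and viewed, about 8 in all and at most 12, crops included, and the job is handed in when it is done.

```bash
mkdir -p pics; ls; python3 - <<'E'
from bench import manip
import cv2,numpy as np
s=manip.get_state(); print({k:np.round(v,4).tolist() for k,v in s.items()}, manip.pinch_z)
for n in ("scene","side","wrist"):
    i=manip.camera_info(n); p,d=manip.read_camera(n)
    np.savez(f"pics/{n}0.npz",p=p,d=d,**i); print(n,{k:np.round(v,3).tolist() for k,v in i.items()})
    cv2.imwrite(f"pics/{n}0.png",p[:,:,::-1])
E
```

```text
pics
{'time': 0.0, 'q': [-1.1812, 0.5372, -0.0044, 1.5388, 0.0026, 1.0673, -0.0712], 'qd': [-0.0009, 0.0001, -0.0005, 0.0026, 0.0004, -0.002, 0.0013], 'tau': [-0.0007, -57.0981, 0.9901, -25.1615, -0.0564, 0.0177, 0.0002], 'eef_pos': [0.2859, 0.5831, 0.2379], 'ee_rot': [0.2259, 0.9742, -0.0008, -0.0001], 'force': [-0.2788, -0.4405, 0.2548], 'ft_torque': [0.0225, 0.063, -0.038], 'opening': 0.0885} 0.0187
scene {'fx': 445.884, 'fy': 445.884, 'cx': 323.232, 'cy': 239.177, 'R': [[0.519, 0.855, 0.012], [0.599, -0.353, -0.718], [-0.61, 0.38, -0.696]], 't': [-0.281, -0.257, 1.398]}
side {'fx': 528.705, 'fy': 528.705, 'cx': 311.755, 'cy': 238.377, 'R': [[0.711, -0.703, 0.008], [-0.344, -0.357, -0.868], [0.613, 0.615, -0.496]], 't': [-0.365, 0.244, 1.118]}
wrist {'fx': 398.564, 'fy': 398.564, 'cx': 323.967, 'cy': 239.641, 'R': [[0.441, 0.898, -0.001], [0.866, -0.425, 0.263], [0.236, -0.117, -0.965]], 't': [-0.649, -0.035, 0.388]}
```

View pics/scene0.png

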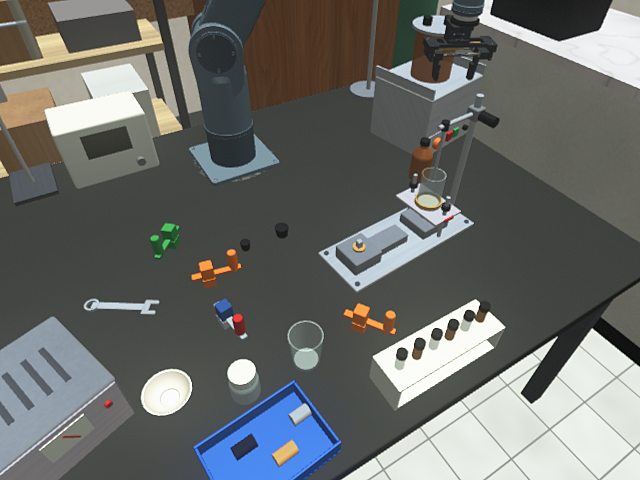

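View pics/side0.png

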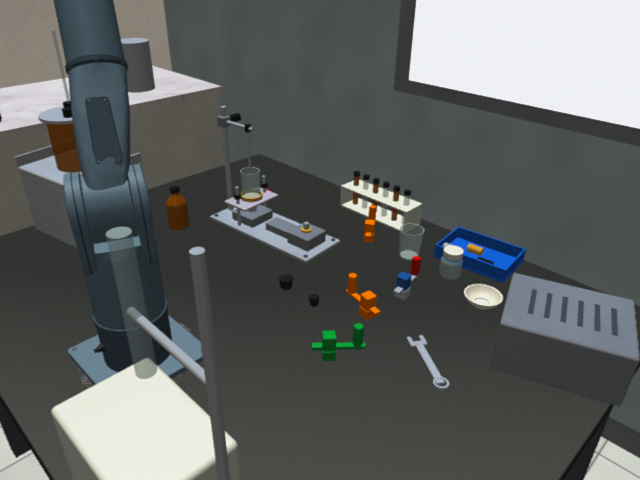

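The scene picture shows the real crank (blue hub at 224,308; red knob at 239,325), the lift shaft at (360,243) and the platform at (428,205). The side picture shows the hub at (403,283), the knob at (416,265) and the shaft at (306,228). Next I'll measure them by colour mask and rays.

```bash
cat > h.py <<'E'
import numpy as np, cv2
def load(f):
    z=np.load(f); return z['p'],z['d'],{k:z[k] for k in('fx','fy','cx','cy','R','t')}
def snap(n,tag):
    from bench import manip
    i=manip.camera_info(n); p,d=manip.read_camera(n)
    np.savez(f"pics/{n}{tag}.npz",p=p,d=d,**i); return p,d,i
def ray(i,u,v):
    c=-i['R'].T@i['t']; r=i['R'].T@np.array([(u-i['cx'])/i['fx'],(v-i['cy'])/i['fy'],1]); return c,r
def onplane(i,u,v,z):
    c,r=ray(i,u,v); return c+r*(z-c[2])/r[2]
def cloud(d,i):
    v,u=np.mgrid[:480,:640]; X=np.stack([(u-i['cx'])/i['fx']*d,(v-i['cy'])/i['fy']*d,d],-1)
    return (X-i['t'])@i['R']
def mask(p,c):
    h=cv2.cvtColor(p,cv2.COLOR_RGB2HSV).astype(int); H,S,V=h[...,0],h[...,1],h[...,2]
    if c=='blue': return (H>100)&(H<125)&(S>120)&(V>50)
    if c=='red': return ((H<6)|(H>174))&(S>150)&(V>60)
    if c=='brass': return (H>12)&(H<28)&(S>90)&(V>80)
E
python3 - <<'E'
from h import *
for n,bb,bs in(("scene",(200,285,260,345),(335,225,385,265)),("side",(385,245,430,305),(290,215,325,240))):
    p,d,i=load(f"pics/{n}0.npz"); C=cloud(d,i)
    for c,b in(('blue',bb),('red',bb),('brass',bs)):
        m=np.zeros((480,640),bool); m[b[1]:b[3],b[0]:b[2]]=mask(p,c)[b[1]:b[3],b[0]:b[2]]; m&=d>0
        P=C[m]; v,u=np.nonzero(m)
        zt=np.percentile(P[:,2],97); T=P[P[:,2]>zt-.004]
        print(n,c,m.sum(),u.mean().round(1),v.mean().round(1),'mean',P.mean(0).round(4),'ztop',zt.round(4),'top',T.mean(0).round(4),len(T))
    x0,y0,x1,y1=bs; Q=C[y0:y1,x0:x1].reshape(-1,3); T=Q[(Q[:,2]>.062)&(Q[:,2]<.085)]; print('shaft',len(T),T.mean(0).round(4),T.max(0).round(4))
# crops
p,d,i=load("pics/scene0.npz"); a=cv2.resize(p[215:275,325:405],None,fx=5,fy=5,interpolation=cv2.INTER_CUBIC)
b=cv2.resize(p[285:345,190:270],None,fx=5,fy=5,interpolation=cv2.INTER_CUBIC)
p,d,i=load("pics/side0.npz"); c=cv2.resize(p[205:265,265:345],None,fx=5,fy=5,interpolation=cv2.INTER_CUBIC)
e=cv2.resize(p[250:310,365:445],None,fx=5,fy=5,interpolation=cv2.INTER_CUBIC)
cv2.imwrite("pics/crops.png",np.vstack([np.hstack([a,b]),np.hstack([c,e])])[:,:,::-1])
E
```

```text
scene blue 244 223.9 308.9 mean [ 0.5764 -0.2589  0.0515] ztop 0.06 top [ 0.5726 -0.2588  0.0581] 133
scene red 198 238.5 323.8 mean [ 0.6343 -0.2501  0.0634] ztop 0.0796 top [ 0.6318 -0.2494  0.0778] 74
scene brass 65 358.2 247.8 mean [0.5726 0.0766 0.0537] ztop 0.0571 top [0.574  0.0767 0.0548] 40
shaft 39 [0.5717 0.0783 0.07  ] [0.577  0.0862 0.0779]
side blue 197 403.3 279.7 mean [ 0.5672 -0.2605  0.048 ] ztop 0.0609 top [ 0.5676 -0.2598  0.0592] 69
side red 152 415.3 265.0 mean [ 0.6259 -0.2519  0.06  ] ztop 0.0801 top [ 0.6275 -0.2514  0.0791] 30
side brass 43 306.0 229.6 mean [0.5648 0.0761 0.0542] ztop 0.0582 top [0.5639 0.0754 0.0559] 22
shaft 30 [0.5653 0.0782 0.0698] [0.5773 0.0872 0.0766]
```

View pics/crops.png

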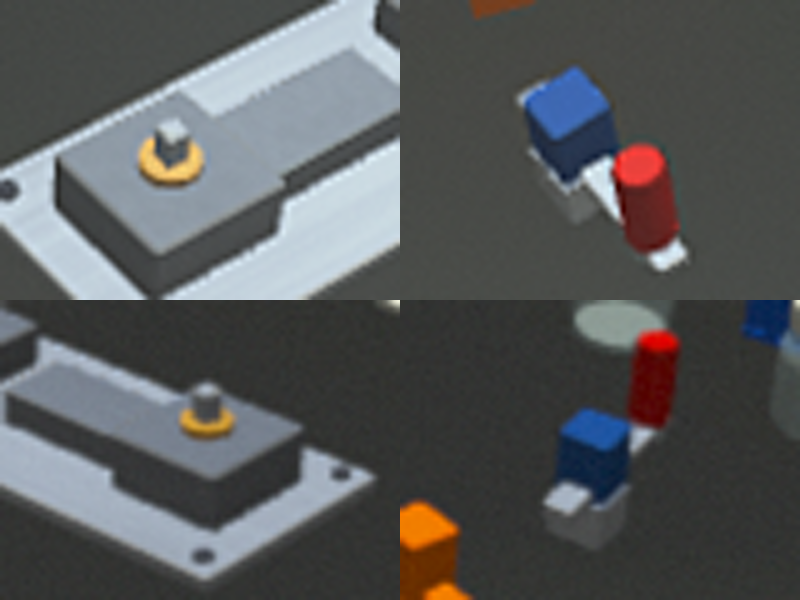

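The crops show a clean view of the shaft, its collar, and the crank with its +x towards the red knob. The hub is near (0.570,-0.259) and the shaft near (0.568,0.078). Next I'll check the lift direction and the tall obstacles for the path.

```bash
python3 - <<'E'
from h import *
p,d,i=load("pics/scene0.npz"); C=cloud(d,i)
m=mask(p,'brass')&(d>0); m[:,:405]=0; m[:190]=0; m[215:]=0; m[:,450:]=0; print('ring',C[m].mean(0).round(3))
for nm in("scene0","side0"):
    p,d,i=load(f"pics/{nm}.npz"); C=cloud(d,i)
    P=C[(d>0)]; P=P[(P[:,0]>.2)&(P[:,0]<1.1)&(abs(P[:,1])<.75)&(P[:,2]>.1)&(P[:,2]<.6)]
    g=np.round(P[:,:2]/.05).astype(int); 
    D={}
    for k,z in zip(map(tuple,g),P[:,2]): D.setdefault(k,[]).append(z)
    print(nm,{(round(k[0]*.05,2),round(k[1]*.05,2)):(round(max(v),2),len(v)) for k,v in sorted(D.items()) if len(v)>5})
E
```

```text
ring [0.566 0.285 0.092]
scene0 {(np.float64(0.2), np.float64(0.45)): (np.float64(0.23), 198), (np.float64(0.2), np.float64(0.5)): (np.float64(0.34), 105), (np.float64(0.2), np.float64(0.55)): (np.float64(0.35), 346), (np.float64(0.2), np.float64(0.6)): (np.float64(0.38), 23), (np.float64(0.2), np.float64(0.65)): (np.float64(0.28), 26), (np.float64(0.2), np.float64(0.7)): (np.float64(0.21), 49), (np.float64(0.2), np.float64(0.75)): (np.float64(0.23), 33), (np.float64(0.25), np.float64(0.45)): (np.float64(0.23), 25), (np.float64(0.25), np.float64(0.5)): (np.float64(0.34), 772), (np.float64(0.25), np.float64(0.55)): (np.float64(0.44), 466), (np.float64(0.25), np.float64(0.6)): (np.float64(0.35), 411), (np.float64(0.25), np.float64(0.65)): (np.float64(0.29), 140), (np.float64(0.25), np.float64(0.7)): (np.float64(0.21), 208), (np.float64(0.25), np.float64(0.75)): (np.float64(0.23), 187), (np.float64(0.3), np.float64(0.5)): (np.float64(0.34), 947), (np.float64(0.3), np.float64(0.55)): (np.float64(0.45), 1452), (np.float64(0.3), np.float64(0.6)): (np.float64(0.45), 741), (np.float64(0.3), 
[... 5132 characters left out ...]
.float64(0.13), 350), (np.float64(0.7), np.float64(-0.6)): (np.float64(0.13), 251), (np.float64(0.7), np.float64(-0.55)): (np.float64(0.13), 122), (np.float64(0.7), np.float64(-0.5)): (np.float64(0.13), 22), (np.float64(0.75), np.float64(-0.7)): (np.float64(0.13), 82), (np.float64(0.75), np.float64(-0.65)): (np.float64(0.13), 46), (np.float64(0.85), np.float64(-0.05)): (np.float64(0.12), 44), (np.float64(0.85), np.float64(0.0)): (np.float64(0.12), 45), (np.float64(0.85), np.float64(0.05)): (np.float64(0.12), 65), (np.float64(0.85), np.float64(0.1)): (np.float64(0.12), 52), (np.float64(0.85), np.float64(0.15)): (np.float64(0.12), 43), (np.float64(0.9), np.float64(0.1)): (np.float64(0.12), 6)}
```

```bash
python3 -m creep '[{"twist":[0,0,0],"dp":[-29,-36,0],"jaw":0},{"twist":[0,0,0],"dp":[-29,-36,0],"jaw":0},{"twist":[0,0,0],"dp":[-29,-36,0],"jaw":0},{"twist":[0,0,0],"dp":[-29,-36,0],"jaw":0},{"twist":[0,0,0],"dp":[-29,-36,0],"jaw":0},{"twist":[0,0,0],"dp":[-29,-36,0],"jaw":0},{"twist":[0,0,0],"dp":[-29,-36,0],"jaw":0},{"twist":[0,0,0],"dp":[-29,-36,0],"jaw":0}]'; python3 -c "
from bench import manip;print(manip.get_state()['q'])"
```

```text
time: 0.95
eef_pos: [0.3667, 0.2153, 0.235]
ee_rot: [0.221, 0.975, -0.0, -0.002]
force: [0.8, -0.5, 0.7]
opening: 0.0879
[-0.73327298  0.15524537  0.10840637  2.10701281 -0.02473295  0.88248221
  0.51567804]
```

```bash
python3 -m creep '[{"twist":[0,0,0],"dp":[-48,-7.5,0],"jaw":0},{"twist":[0,0,0],"dp":[-48,-7.5,0],"jaw":0},{"twist":[0,0,0],"dp":[-48,-7.5,0],"jaw":0},{"twist":[0,0,0],"dp":[-48,-7.5,0],"jaw":0},{"twist":[0,0,0],"dp":[-48,-7.5,0],"jaw":0},{"twist":[0,0,-8.59],"dp":[0,0,0],"jaw":0},{"twist":[0,0,-8.59],"dp":[0,0,0],"jaw":0},{"twist":[0,0,-8.59],"dp":[0,0,0],"jaw":0},{"twist":[0,0,-8.59],"dp":[0,0,0],"jaw":0},{"twist":[0,0,0],"dp":[0,0,0],"jaw":0},{"twist":[0,0,0],"dp":[0,0,0],"jaw":0}]'; python3 - <<'E'
from h import *
from bench import manip
s=manip.get_state(); p,d,i=snap('wrist','1'); print(s['q'].round(3) if hasattr(s['q'],'round') else s['q'])
np.save('pics/tcp1.npy',np.r_[s['eef_pos'],s['ee_rot']])
cv2.imwrite('pics/wrist1.png',p[:,:,::-1])
E
```

```text
time: 2.05
eef_pos: [0.5728, 0.0611, 0.2316]
ee_rot: [-0.077, 0.997, -0.001, -0.003]
force: [1.1, 0.7, -0.5]
opening: 0.0883
[-0.272  0.422  0.114  1.747 -0.053  0.983  1.587]
```

View pics/wrist1.png

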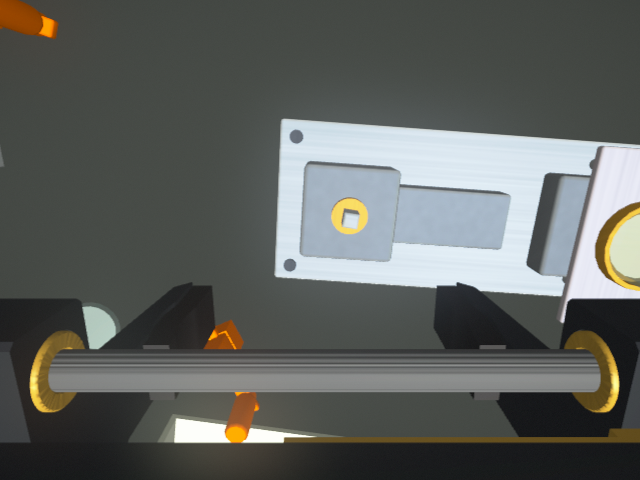

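The wrist view shows the shaft square at (351,218) inside the brass collar at (349,216). The gearbox and base plate lie to the right, tilted about 4°. I'll measure these precisely.

```bash
python3 - <<'E'
from h import *
p,d,i=load('pics/wrist1.npz')
m=mask(p,'brass').astype(np.uint8); m[:,:320]=0;m[:190]=0;m[245:]=0;m[:,385:]=0
c=max(cv2.findContours(m,cv2.RETR_EXTERNAL,cv2.CHAIN_APPROX_NONE)[0],key=cv2.contourArea)
e=cv2.fitEllipse(c); print(e, onplane(i,*e[0],.056).round(4))
hole=cv2.drawContours(np.zeros_like(m),[c],-1,1,-1)&(1-m)
C=cloud(d,i); k=(hole>0)&(C[...,2]>.06); print('depth top',C[k&(C[...,2]>.073)].mean(0).round(4),np.percentile(C[k][:,2],[50,95]).round(4))
cc=max(cv2.findContours(hole,cv2.RETR_EXTERNAL,cv2.CHAIN_APPROX_NONE)[0],key=cv2.contourArea)
r=cv2.minAreaRect(cc); print(r)
b=cv2.boxPoints(r); w=np.array([onplane(i,*q,.073) for q in b]); ed=np.diff(np.vstack([w,w[:1]]),axis=0); print(w.mean(0).round(4),np.linalg.norm(ed,axis=1).round(4),np.degrees(np.arctan2(ed[:,1],ed[:,0])).round(1))
cr=p[190:245,322:378]; cv2.imwrite('pics/shaft1.png',cv2.resize(cr,None,fx=10,fy=10,interpolation=cv2.INTER_CUBIC)[:,:,::-1])
E
```

```text
((349.1864929199219, 215.5902862548828), (35.19273376464844, 35.48765182495117), 32.23474884033203) [0.5679 0.081  0.056 ]
depth top [0.568  0.0805 0.075 ] [0.0745 0.0763]
((350.3243103027344, 218.5540771484375), (16.604297637939453, 18.41268539428711), 9.462322235107422)
[0.5669 0.0808 0.073 ] [0.0146 0.0129 0.0146 0.0131] [-179.8   89.3    0.8  -90.9]
```

View pics/shaft1.png

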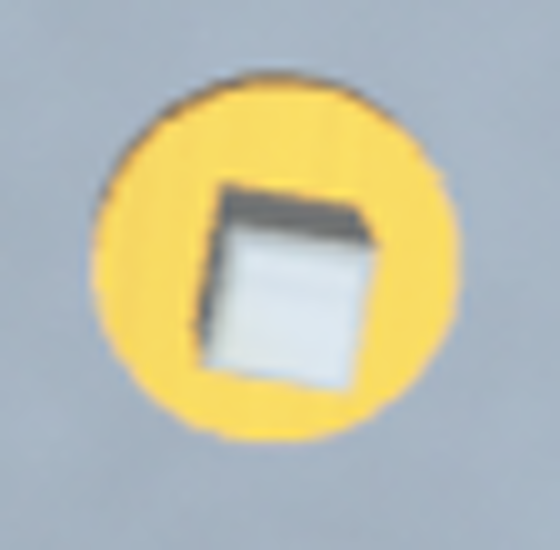

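The shaft is at (0.568, 0.081), with its yaw about 0° (mod 90°). Now I'll move over the crank.

```bash
python3 -m creep '[{"twist":[0,0,0],"dp":[7.5,-45,0],"jaw":0},{"twist":[0,0,0],"dp":[7.5,-45,0],"jaw":0},{"twist":[0,0,0],"dp":[7.5,-45,0],"jaw":0},{"twist":[0,0,0],"dp":[7.5,-45,0],"jaw":0},{"twist":[0,0,0],"dp":[7.5,-45,0],"jaw":0},{"twist":[0,0,0],"dp":[7.5,-45,0],"jaw":0},{"twist":[0,0,0],"dp":[7.5,-45,0],"jaw":0},{"twist":[0,0,0],"dp":[0,0,0],"jaw":0},{"twist":[0,0,0],"dp":[0,0,0],"jaw":0}]'; python3 - <<'E'
from h import *
from bench import manip
s=manip.get_state(); p,d,i=snap('wrist','2'); print(np.round(s['q'],3),s['eef_pos'],s['ee_rot'])
cv2.imwrite('pics/wrist2.png',p[:,:,::-1]); C=cloud(d,i)
for c,z in(('blue',.06),('red',.08)):
    m=mask(p,c)&(d>0)&(C[...,2]>.03)&(np.hypot(C[...,0]-.6,C[...,1]+.255)<.08); t=m&(abs(C[...,2]-z)<.005)
    if not t.any(): print(c,'none');continue
    cc=max(cv2.findContours(t.astype(np.uint8),cv2.RETR_EXTERNAL,cv2.CHAIN_APPROX_NONE)[0],key=cv2.contourArea)
    r=cv2.minAreaRect(cc); w=np.array([onplane(i,*q,z) for q in cv2.boxPoints(r)]); ed=np.diff(np.vstack([w,w[:1]]),axis=0)
    print(c,t.sum(),'depth',C[t].mean(0).round(4),'rect',r,w.mean(0).round(4),np.linalg.norm(ed,axis=1).round(4),np.degrees(np.arctan2(ed[:,1],ed[:,0])).round(1))
E
```

```text
time: 3.0
eef_pos: [0.5684, -0.2659, 0.232]
ee_rot: [-0.069, 0.998, -0.002, -0.003]
force: [0.7, 0.4, -0.2]
opening: 0.0888
[ 0.219  0.511  0.204  1.615 -0.109  1.031  2.163] [ 0.56837323 -0.26590092  0.23197319] [-0.06888321  0.99761966 -0.00160885 -0.00274207]
blue 1112 depth [ 0.5693 -0.2579  0.0591] rect ((333.5, 220.5), (33.0, 33.0), 90.0) [ 0.5693 -0.2582  0.06  ] [0.0266 0.0275 0.0272 0.0275] [  97.9    8.8  -82.1 -172.4]
red 505 depth [ 0.6281 -0.249   0.0789] rect ((335.0000305175781, 297.5000305175781), (24.748737335205078, 24.748737335205078), 45.0) [ 0.6275 -0.249   0.08  ] [0.0205 0.0206 0.0208 0.0209] [ 144.9   51.3  -34.4 -129.4]
```

View pics/wrist2.png

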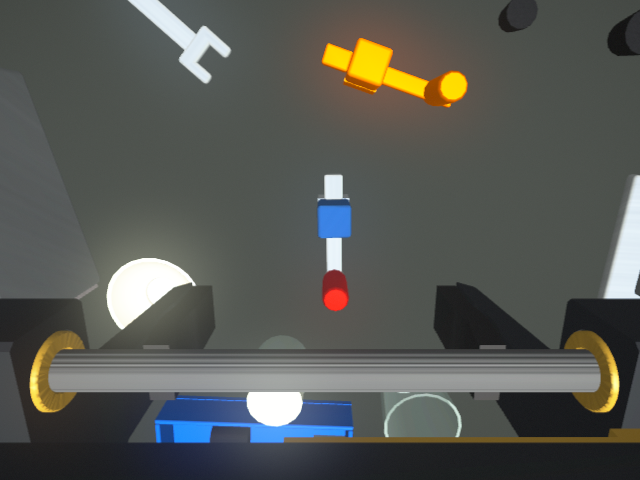

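The wrist view shows the crank lined up with the jaws: hub at (334,220), knob at (335,295), yaw 8.5°, and space on both sides. I'll descend.

```bash
python3 -m creep '[{"twist":[0,0,-0.5],"dp":[-2,8,42],"jaw":0},{"twist":[0,0,0],"dp":[0,0,42],"jaw":0},{"twist":[0,0,0],"dp":[0,0,42],"jaw":0},{"twist":[0,0,0],"dp":[0,0,36],"jaw":60},{"twist":[0,0,0],"dp":[0,0,0],"jaw":60},{"twist":[0,0,0],"dp":[0,0,0],"jaw":60}]' 30
```

```text
time: 3.65
eef_pos: [0.5738, -0.2494, 0.0686]
ee_rot: [-0.076, 0.997, -0.002, 0.001]
force: [-0.0, 0.1, -0.1]
opening: 0.0681
```

```bash
python3 -m creep '[{"twist":[0,0,0],"dp":[5.8,-8,0],"jaw":60},{"twist":[0,0,0],"dp":[0,0,14],"jaw":60},{"twist":[0,0,0],"dp":[0,0,14],"jaw":60},{"twist":[0,0,0],"dp":[0,0,12],"jaw":60},{"twist":[0,0,0],"dp":[0,0,0],"jaw":60}]' 30
```

```text
time: 4.15
eef_pos: [0.5732, -0.2597, 0.0318]
ee_rot: [-0.076, 0.997, -0.003, 0.005]
force: [-0.3, -0.6, -0.4]
opening: 0.0673
```

```bash
python3 -m creep '[{"twist":[-0.4,0.5,0],"dp":[4,2,5],"jaw":60},{"twist":[0,0,0],"dp":[0,0,0],"jaw":60},{"twist":[0,0,0],"dp":[0,0,0],"jaw":255},{"twist":[0,0,0],"dp":[0,0,0],"jaw":255},{"twist":[0,0,0],"dp":[0,0,0],"jaw":255},{"twist":[0,0,0],"dp":[0,0,0],"jaw":255},{"twist":[0,0,0],"dp":[0,0,0],"jaw":255},{"twist":[0,0,0],"dp":[0,0,0],"jaw":255}]' 30
```

```text
time: 4.95
eef_pos: [0.5693, -0.2584, 0.0269]
ee_rot: [-0.076, 0.997, -0.0, 0.001]
force: [0.2, -0.0, -1.5]
opening: 0.0279
```

The grip is good (27.9 mm). Lift.

```bash
python3 -m creep '[{"twist":[0,0,0],"dp":[0,0,-20],"jaw":255},{"twist":[0,0,0],"dp":[0,0,-30],"jaw":255},{"twist":[0,0,0],"dp":[0,0,-40],"jaw":255},{"twist":[0,0,0],"dp":[0,0,-40],"jaw":255},{"twist":[0,0,4.4],"dp":[0,0,0],"jaw":255},{"twist":[0,0,4.4],"dp":[0,0,0],"jaw":255},{"twist":[0,0,0],"dp":[0,0,0],"jaw":255}]'
```

```text
time: 5.65
eef_pos: [0.5644, -0.2562, 0.1569]
ee_rot: [0.003, 1.0, 0.002, -0.005]
force: [0.1, 0.5, -3.9]
opening: 0.0275
```

```bash
python3 -m creep '[{"twist":[0,0,0],"dp":[0,25,0],"jaw":255},{"twist":[0,0,0],"dp":[0,45,0],"jaw":255},{"twist":[0,0,0],"dp":[0,48,0],"jaw":255},{"twist":[0,0,0],"dp":[0,48,0],"jaw":255},{"twist":[0,0,0],"dp":[0,48,0],"jaw":255},{"twist":[0,0,0],"dp":[0,48,0],"jaw":255},{"twist":[0,0,0],"dp":[0,40,0],"jaw":255},{"twist":[0,0,0],"dp":[0,20,0],"jaw":255},{"twist":[0,0,0],"dp":[0,0,0],"jaw":255},{"twist":[0,0,0],"dp":[0,0,0],"jaw":255}]'
```

```text
time: 6.65
eef_pos: [0.5569, 0.0759, 0.1492]
ee_rot: [-0.007, 1.0, 0.0, -0.013]
force: [0.2, -0.0, -4.9]
opening: 0.0276
```

```bash
python3 -m creep '[{"twist":[0,-1.5,0.8],"dp":[-11,5,0],"jaw":255},{"twist":[0,0,0],"dp":[0,0,12],"jaw":255},{"twist":[0,0,0],"dp":[0,0,12],"jaw":255},{"twist":[0,0,0],"dp":[0,0,8],"jaw":255},{"twist":[0,0,0],"dp":[0,0,0],"jaw":255},{"twist":[0,0,0],"dp":[0,0,0],"jaw":255}]'; python3 - <<'E'
from h import *
from bench import manip
s=manip.get_state(); print(np.round(s['q'],3))
p,d,i=snap('scene','3'); q,_,_=snap('side','3')
a=cv2.resize(p[190:290,310:410],None,fx=4,fy=4,interpolation=cv2.INTER_CUBIC);b=cv2.resize(q[165:265,255:355],None,fx=4,fy=4,interpolation=cv2.INTER_CUBIC)
cv2.imwrite('pics/pre.png',np.hstack([a,b])[:,:,::-1])
E
```

```text
time: 7.25
eef_pos: [0.568, 0.0741, 0.1123]
ee_rot: [0.004, 1.0, -0.002, -0.0]
force: [0.8, 0.4, -4.4]
opening: 0.0277
[-0.34   0.578  0.174  1.846 -0.137  0.73   1.47 ]
```

View pics/pre.png

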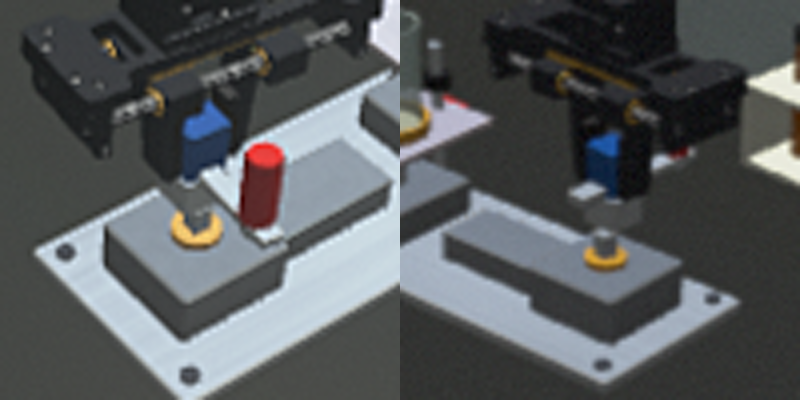

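The two crops show the crank just above the shaft end. The TCP still lacks 7 mm in y, so I'll correct that and lower it.

```bash
python3 -m creep '[{"twist":[0,0,0],"dp":[0,7,0],"jaw":255},{"twist":[0,0,0],"dp":[0,0,0],"jaw":255},{"twist":[0,0,0],"dp":[0,0,0],"jaw":255}]'
```

```text
time: 7.65
eef_pos: [0.5689, 0.0825, 0.1137]
ee_rot: [0.004, 1.0, -0.001, 0.001]
force: [-0.5, -1.1, -5.2]
opening: 0.0279
```

```bash
python3 -m creep '[{"twist":[0,0,0],"dp":[1,-1.5,5],"jaw":255},{"twist":[0,0,0],"dp":[0,0,5],"jaw":255},{"twist":[0,0,0],"dp":[0,0,4],"jaw":255},{"twist":[0,0,0],"dp":[0,0,0],"jaw":255}]'; python3 -c "
from bench import manip;s=manip.get_state();print(s['force'],s['ft_torque'],s['eef_pos'])"
```

```text
time: 8.05
eef_pos: [0.5678, 0.081, 0.0987]
ee_rot: [0.004, 1.0, -0.001, 0.001]
force: [-0.1, -0.3, -3.9]
opening: 0.0275
[-0.10537606 -0.30651445 -3.92500185] [0.06883982 0.0138608  0.0118892 ] [0.5678322  0.08104497 0.09867468]
```

It has entered 4 mm without resistance. Continue down.

```bash
python3 -m creep '[{"twist":[0,0,0],"dp":[0,0,4],"jaw":255},{"twist":[0,0,0],"dp":[0,0,4],"jaw":255},{"twist":[0,0,0],"dp":[0,0,4],"jaw":255},{"twist":[0,0,0],"dp":[0,0,2],"jaw":255},{"twist":[0,0,0],"dp":[0,0,0],"jaw":255}]'; python3 -c "
from bench import manip;s=manip.get_state();print(s['force'],s['ft_torque'],s['eef_pos'])"
```

```text
time: 8.55
eef_pos: [0.5678, 0.0808, 0.083]
ee_rot: [0.004, 1.0, -0.001, 0.001]
force: [-1.0, -0.0, -4.1]
opening: 0.028
[-0.96607451 -0.04330532 -4.14954094] [-0.01539067 -0.05335423 -0.03034641] [0.56778941 0.0807853  0.08302817]
```

```bash
python3 -m creep '[{"twist":[0,0,0],"dp":[0,0,0],"jaw":140},{"twist":[0,0,0],"dp":[0,0,0],"jaw":140},{"twist":[0,0,0],"dp":[0,0,0],"jaw":140},{"twist":[0,0,0],"dp":[0,0,0],"jaw":255},{"twist":[0,0,0],"dp":[0,0,0],"jaw":255},{"twist":[0,0,0],"dp":[0,0,0],"jaw":255},{"twist":[0,0,0],"dp":[0,0,0],"jaw":255}]' 15;  python3 -m creep '[{"twist":[0,0,4],"dp":[0,0,0],"jaw":255},{"twist":[0,0,8],"dp":[0,0,0],"jaw":255},{"twist":[0,0,8],"dp":[0,0,0],"jaw":255},{"twist":[0,0,8],"dp":[0,0,0],"jaw":255}]'; python3 -c "
from bench import manip;s=manip.get_state();print(s['force'],s['ft_torque'],s['eef_pos'])"
```

```text
time: 9.25
eef_pos: [0.5705, 0.0811, 0.0854]
ee_rot: [0.004, 1.0, -0.001, 0.004]
force: [0.8, -0.0, -0.4]
opening: 0.0278
time: 9.65
eef_pos: [0.57, 0.0805, 0.0854]
ee_rot: [0.253, 0.967, 0.0, 0.003]
force: [-0.1, -0.6, -1.4]
opening: 0.0274
[-0.13193967 -0.59087282 -1.37438336] [-0.16484406  0.04026158  0.1618366 ] [0.57004084 0.08045294 0.08538753]
```

```bash
python3 -m creep '[{"twist":[0,0,8.5],"dp":[0,0,0],"jaw":255},{"twist":[0,0,8.5],"dp":[0,0,0],"jaw":255},{"twist":[0,0,8.5],"dp":[0,0,0],"jaw":255},{"twist":[0,0,8.5],"dp":[0,0,0],"jaw":255},{"twist":[0,0,8.5],"dp":[0,0,0],"jaw":255},{"twist":[0,0,8.5],"dp":[0,0,0],"jaw":255},{"twist":[0,0,8.5],"dp":[0,0,0],"jaw":255},{"twist":[0,0,8.5],"dp":[0,0,0],"jaw":255}]'; python3 -c "
from bench import manip;s=manip.get_state();print(s['force'],s['ft_torque'],s['eef_pos'],s['q'])"
```

```text
time: 10.45
eef_pos: [0.5686, 0.0796, 0.0854]
ee_rot: [0.755, 0.655, 0.001, 0.002]
force: [-0.6, -1.2, -0.8]
opening: 0.0279
[-0.64763311 -1.16108112 -0.79797009] [-0.28467187  0.20645524  0.15283133] [0.56860774 0.07957283 0.08538811] [-0.65779438  0.70122924  0.60409281  1.87407853 -0.56828512  0.74043045
  0.12487186]
```

```bash
python3 -m creep '[{"twist":[0,0,8.5],"dp":[0,0,0],"jaw":255},{"twist":[0,0,8.5],"dp":[0,0,0],"jaw":255},{"twist":[0,0,8.5],"dp":[0,0,0],"jaw":255},{"twist":[0,0,8.5],"dp":[0,0,0],"jaw":255},{"twist":[0,0,8.5],"dp":[0,0,0],"jaw":255},{"twist":[0,0,8.5],"dp":[0,0,0],"jaw":255},{"twist":[0,0,8.5],"dp":[0,0,0],"jaw":255},{"twist":[0,0,8.5],"dp":[0,0,0],"jaw":255},{"twist":[0,0,8.5],"dp":[0,0,0],"jaw":255},{"twist":[0,0,8.5],"dp":[0,0,0],"jaw":255}]'; python3 - <<'E'
from h import *
from bench import manip;s=manip.get_state();print(s['force'],s['ft_torque'],s['eef_pos'],s['q'])
p,d,i=snap('scene','4'); C=cloud(d,i); q,_,_=snap('side','4')
m=mask(p,'red')&(d>0)&(np.hypot(C[...,0]-.568,C[...,1]-.081)<.085)&(C[...,2]>.08); print('knob',C[m].mean(0),m.sum())
a=cv2.resize(p[170:290,310:430],None,fx=3,fy=3,interpolation=cv2.INTER_CUBIC);b=cv2.resize(q[165:285,235:355],None,fx=3,fy=3,interpolation=cv2.INTER_CUBIC)
cv2.imwrite('pics/w4.png',np.hstack([a,b])[:,:,::-1])
E
```

```text
time: 11.45
eef_pos: [0.5672, 0.081, 0.0854]
ee_rot: [0.999, -0.035, 0.001, 0.001]
force: [-0.5, -1.0, -1.3]
opening: 0.0277
[-0.49439079 -0.99444847 -1.28419997] [-0.15354506  0.22118794  0.19518483] [0.56720522 0.08102969 0.08539608] [-0.87534855  0.86286114  0.95648123  1.88570214 -0.90754306  0.90252499
 -1.10199712]
knob [nan nan nan] 0<stdin>:4: RuntimeWarning: Mean of empty slice.
  ret = um.true_divide(
```

```bash
python3 -m creep '[{"twist":[0,0,8.5],"dp":[0,0,0],"jaw":255},{"twist":[0,0,8.5],"dp":[0,0,0],"jaw":255},{"twist":[0,0,0],"dp":[0,0,0],"jaw":110},{"twist":[0,0,0],"dp":[0,0,0],"jaw":110},{"twist":[0,0,0],"dp":[0,0,0],"jaw":110},{"twist":[0,0,0],"dp":[0,0,0],"jaw":110}]';python3 -c "
from bench import manip;s=manip.get_state();print(s['force'],s['ft_torque'],s['eef_pos'],s['ee_rot'],s['q'])"; python3 -m creep '[{"twist":[0,0,0],"dp":[0,0,-20],"jaw":110},{"twist":[0,0,0],"dp":[0,0,-25],"jaw":110},{"twist":[0,0,0],"dp":[0,0,-25],"jaw":110},{"twist":[0,0,-8.5],"dp":[0,0,0],"jaw":110},{"twist":[0,0,-8.5],"dp":[0,0,0],"jaw":110},{"twist":[0,0,-8.5],"dp":[0,0,0],"jaw":110},{"twist":[0,0,-8.5],"dp":[0,0,0],"jaw":110},{"twist":[0,0,-8.5],"dp":[0,0,0],"jaw":110},{"twist":[0,0,-8.5],"dp":[0,0,0],"jaw":110},{"twist":[0,0,-8.5],"dp":[0,0,0],"jaw":110}]';python3 -c "
from bench import manip;s=manip.get_state();print(s['q'])"
```

```text
time: 12.15
eef_pos: [0.5672, 0.082, 0.0852]
ee_rot: [0.985, -0.171, 0.0, 0.001]
force: [-0.5, -0.2, 0.1]
opening: 0.0499
[-0.45542287 -0.24599361  0.12273775] [-0.00968683  0.12929431  0.0369003 ] [0.56721676 0.082018   0.08516526] [ 9.85209466e-01 -1.71351538e-01  3.62345698e-04  9.09275307e-04] [-0.90426065  0.89988134  1.01152849  1.88623283 -0.96102943  0.94090753
 -1.33704752]
time: 13.15
eef_pos: [0.5674, 0.0814, 0.1591]
ee_rot: [0.936, 0.351, 0.001, 0.001]
force: [0.5, 0.1, 0.1]
opening: 0.0503
[-0.83937667  0.6696702   0.87747208  1.84985849 -0.63788749  0.9285206
 -0.51941854]
```

```bash
python3 - <<'E'
from h import *
p,d,i=snap('scene','5'); C=cloud(d,i); q,e,j=snap('side','5')
for P,D,I in((p,d,i),(q,e,j)):
    C=cloud(D,I)
    for c,z in (('red',.136),('blue',.116)):
        m=mask(P,c)&(D>0)&(np.hypot(C[...,0]-.568,C[...,1]-.081)<.085)&(C[...,2]>z-.006); print(c,C[m].mean(0).round(4) if m.any() else None,m.sum(), C[m][:,2].max() if m.any() else 0)
a=cv2.resize(p[150:290,310:450],None,fx=3,fy=3,interpolation=cv2.INTER_CUBIC);b=cv2.resize(q[145:285,215:355],None,fx=3,fy=3,interpolation=cv2.INTER_CUBIC)
cv2.imwrite('pics/w5.png',np.hstack([a,b])[:,:,::-1])
E
```

```text
red None 0 0
blue [0.571  0.0787 0.1145] 102 0.1610224481577988
red [0.5081 0.0979 0.1338] 33 0.13722855929581326
blue [0.5652 0.0776 0.1141] 60 0.11792918397256816
```

View pics/w5.png

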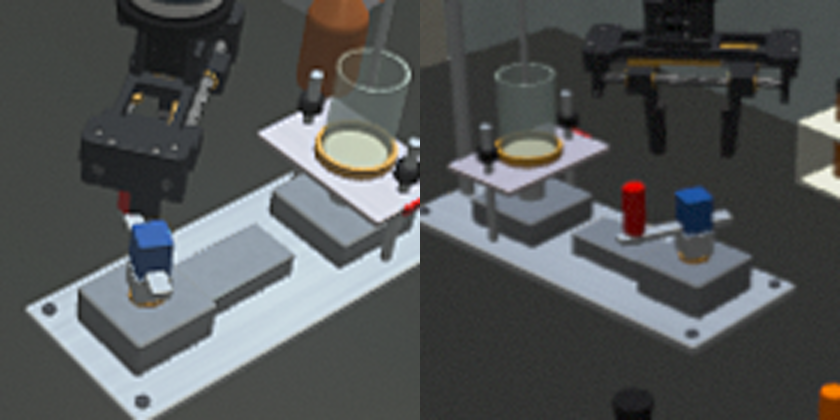

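The crops show the crank seated on the collar with its knob at yaw about −200°, which agrees with the winding so far. I'll unwind the tool to a half turn back.

```bash
python3 -m creep '[{"twist":[0,0,-8.5],"dp":[0,0,0],"jaw":110},{"twist":[0,0,-8.5],"dp":[0,0,0],"jaw":110},{"twist":[0,0,-8.5],"dp":[0,0,0],"jaw":110},{"twist":[0,0,-8.5],"dp":[0,0,0],"jaw":110},{"twist":[0,0,-8.5],"dp":[0,0,0],"jaw":110},{"twist":[0,0,-8.5],"dp":[0,0,0],"jaw":110},{"twist":[0,0,-8.5],"dp":[0,0,0],"jaw":110},{"twist":[0,0,-8.5],"dp":[0,0,0],"jaw":110},{"twist":[0,0,-8.5],"dp":[0,0,0],"jaw":110},{"twist":[0,0,-8.5],"dp":[0,0,0],"jaw":110},{"twist":[0,0,-8.5],"dp":[0,0,0],"jaw":110},{"twist":[0,0,-8.5],"dp":[0,0,0],"jaw":110}]'; python3 -m creep '[{"twist":[0,0,-8.5],"dp":[0,0,0],"jaw":110},{"twist":[0,0,-8.5],"dp":[0,0,0],"jaw":110},{"twist":[0,0,0],"dp":[0,0,0],"jaw":110},{"twist":[0,0,0],"dp":[0,0,0],"jaw":110}]'; python3 - <<'E'
from bench import manip;import numpy as np
s=manip.get_state();r=s['ee_rot'];print(np.round(s['q'],3),2*np.degrees(np.arctan2(r[0],r[1])),s['eef_pos'])
E
```

```text
time: 14.45
eef_pos: [0.5664, 0.0795, 0.1586]
ee_rot: [0.311, 0.95, -0.0, 0.0]
force: [-0.6, -0.1, -0.9]
opening: 0.0498
time: 14.85
eef_pos: [0.5659, 0.0783, 0.1581]
ee_rot: [0.169, 0.986, -0.0, -0.001]
force: [0.3, 0.8, 0.6]
opening: 0.0505
[-0.476  0.523  0.346  1.833 -0.232  0.827  1.216] 19.499796649294982 [0.56589143 0.07831465 0.15810321]
```

```bash
python3 -m creep '[{"twist":[0,0,0],"dp":[-0.6,3,20],"jaw":110},{"twist":[0,0,0],"dp":[0,0,18],"jaw":110},{"twist":[0,0,0],"dp":[0,0,18],"jaw":110},{"twist":[0,0,0],"dp":[0,0,14],"jaw":110},{"twist":[0,0,0],"dp":[0,0,0],"jaw":110},{"twist":[0,0,0],"dp":[0,0,0],"jaw":110}]'; python3 - <<'E'
from bench import manip;import numpy as np
s=manip.get_state();r=s['ee_rot'];print(np.round(s['q'],3),2*np.degrees(np.arctan2(r[0],r[1])),s['eef_pos'],s['ft_torque'])
E
```

```text
time: 15.45
eef_pos: [0.5684, 0.0808, 0.0862]
ee_rot: [0.181, 0.983, -0.001, 0.0]
force: [0.8, -0.2, 0.5]
opening: 0.0499
[-0.45   0.636  0.31   1.858 -0.285  0.691  1.23 ] 20.89718381429943 [0.56843552 0.08075054 0.08615915] [ 0.00247011 -0.01454275 -0.04893667]
```

```bash
python3 -m creep '[{"twist":[0,0,0],"dp":[0,0,1],"jaw":255},{"twist":[0,0,0],"dp":[0,0,0],"jaw":255},{"twist":[0,0,0],"dp":[0,0,0],"jaw":255},{"twist":[0,0,0],"dp":[0,0,0],"jaw":255},{"twist":[0,0,0],"dp":[0,0,0],"jaw":255},{"twist":[0,0,4],"dp":[0,0,0],"jaw":255},{"twist":[0,0,8.5],"dp":[0,0,0],"jaw":255},{"twist":[0,0,8.5],"dp":[0,0,0],"jaw":255},{"twist":[0,0,8.5],"dp":[0,0,0],"jaw":255},{"twist":[0,0,8.5],"dp":[0,0,0],"jaw":255},{"twist":[0,0,8.5],"dp":[0,0,0],"jaw":255},{"twist":[0,0,8.5],"dp":[0,0,0],"jaw":255}]'; python3 - <<'E'
from bench import manip;import numpy as np
s=manip.get_state();r=s['ee_rot'];print(np.round(s['q'],3),2*np.degrees(np.arctan2(r[0],r[1])),s['eef_pos'],s['ft_torque'])
E
```

```text
time: 16.65
eef_pos: [0.5689, 0.0802, 0.0869]
ee_rot: [0.621, 0.783, 0.0, 0.001]
force: [0.1, -0.1, -3.6]
opening: 0.0279
[-0.628  0.687  0.562  1.869 -0.525  0.735  0.46 ] 76.84878402820434 [0.56894111 0.08019321 0.08691936] [-0.27427768  0.0760519   0.10711579]
```

```bash
python3 -m creep '[{"twist":[0,0,8.5],"dp":[0,0,0.2],"jaw":255},{"twist":[0,0,8.5],"dp":[0,0,0.2],"jaw":255},{"twist":[0,0,8.5],"dp":[0,0,0.2],"jaw":255},{"twist":[0,0,8.5],"dp":[0,0,0.2],"jaw":255},{"twist":[0,0,8.5],"dp":[0,0,0.1],"jaw":255},{"twist":[0,0,8.5],"dp":[0,0,0],"jaw":255},{"twist":[0,0,8.5],"dp":[0,0,0],"jaw":255},{"twist":[0,0,8.5],"dp":[0,0,0],"jaw":255},{"twist":[0,0,8.5],"dp":[0,0,0],"jaw":255},{"twist":[0,0,8.5],"dp":[0,0,0],"jaw":255}]'; python3 -m creep '[{"twist":[0,0,8.5],"dp":[0,0,0],"jaw":255},{"twist":[0,0,8.5],"dp":[0,0,0],"jaw":255},{"twist":[0,0,8.5],"dp":[0,0,0],"jaw":255},{"twist":[0,0,8.5],"dp":[0,0,0],"jaw":255}]';  python3 - <<'E'
from bench import manip;import numpy as np
s=manip.get_state();r=s['ee_rot'];print(np.round(s['q'],3),2*np.degrees(np.arctan2(r[0],r[1])),s['eef_pos'],s['ft_torque'])
E
```

```text
time: 17.65
eef_pos: [0.5679, 0.0807, 0.0869]
ee_rot: [0.989, 0.15, 0.0, 0.0]
force: [0.2, -1.9, -2.8]
opening: 0.0281
time: 18.05
eef_pos: [0.5678, 0.0812, 0.0869]
ee_rot: [0.989, -0.149, 0.0, 0.0]
force: [0.7, -1.4, -2.4]
opening: 0.0279
[-0.917  0.919  1.043  1.885 -0.986  0.966 -1.271] 197.15253652829543 [0.56783142 0.08123625 0.08694849] [-0.29147116  0.16728562  0.11663048]
```

```bash
python3 -m creep '[{"twist":[0,0,0],"dp":[0,0,0],"jaw":110},{"twist":[0,0,0],"dp":[0,0,0],"jaw":110},{"twist":[0,0,0],"dp":[0,0,0],"jaw":110},{"twist":[0,0,0],"dp":[0,0,-20],"jaw":110},{"twist":[0,0,0],"dp":[0,0,-25],"jaw":110},{"twist":[0,0,0],"dp":[0,0,-25],"jaw":110},{"twist":[0,0,-8.5],"dp":[0,0,0],"jaw":110},{"twist":[0,0,-8.5],"dp":[0,0,0],"jaw":110},{"twist":[0,0,-8.5],"dp":[0,0,0],"jaw":110},{"twist":[0,0,-8.5],"dp":[0,0,0],"jaw":110},{"twist":[0,0,-8.5],"dp":[0,0,0],"jaw":110},{"twist":[0,0,-8.5],"dp":[0,0,0],"jaw":110}]'; python3 -m creep '[{"twist":[0,0,-8.5],"dp":[0,0,0],"jaw":110},{"twist":[0,0,-8.5],"dp":[0,0,0],"jaw":110},{"twist":[0,0,-8.5],"dp":[0,0,0],"jaw":110},{"twist":[0,0,-8.5],"dp":[0,0,0],"jaw":110},{"twist":[0,0,-8.5],"dp":[0,0,0],"jaw":110},{"twist":[0,0,-8.5],"dp":[0,0,0],"jaw":110},{"twist":[0,0,-8.5],"dp":[0,0,0],"jaw":110},{"twist":[0,0,-8.5],"dp":[0,0,0],"jaw":110},{"twist":[0,0,-8.5],"dp":[0,0,0],"jaw":110},{"twist":[0,0,-8.5],"dp":[0,0,0],"jaw":110},{"twist":[0,0,-8.5],"dp":[0,0,0],"jaw":110},{"twist":[0,0,-8.5],"dp":[0,0,0],"jaw":110}]'; python3 -m creep '[{"twist":[0,0,-8.5],"dp":[0,0,0],"jaw":110},{"twist":[0,0,-8.5],"dp":[0,0,0],"jaw":110},{"twist":[0,0,0],"dp":[0,0,0],"jaw":110},{"twist":[0,0,0],"dp":[0,0,0],"jaw":110}]'; python3 - <<'E'
from h import *
from bench import manip
s=manip.get_state();r=s['ee_rot'];print(np.round(s['q'],3),2*np.degrees(np.arctan2(r[0],r[1])),s['eef_pos'])
for n in('scene','side'):
    P,D,I=snap(n,'6'); C=cloud(D,I)
    for c,z in (('red',.136),('blue',.116)):
        m=mask(P,c)&(D>0)&(np.hypot(C[...,0]-.568,C[...,1]-.081)<.085)&(C[...,2]>z-.006)&(C[...,2]<z+.006); print(c,C[m].mean(0).round(4) if m.any() else None,m.sum())
E
```

```text
time: 19.25
eef_pos: [0.5691, 0.0828, 0.1618]
ee_rot: [0.952, 0.305, 0.002, -0.002]
force: [-0.4, -0.5, -0.4]
opening: 0.0501
time: 20.45
eef_pos: [0.5711, 0.0825, 0.1676]
ee_rot: [0.353, 0.936, 0.008, 0.004]
force: [0.4, -0.5, 0.7]
opening: 0.0501
time: 20.85
eef_pos: [0.5718, 0.0818, 0.1696]
ee_rot: [0.209, 0.978, 0.008, 0.007]
force: [0.3, -0.6, 0.0]
opening: 0.0501
[-0.529  0.516  0.42   1.829 -0.289  0.836  1.183] 24.14198947608611 [0.57182644 0.08178798 0.16963483]
red [0.6282 0.0629 0.1335] 45
blue [0.5707 0.0785 0.1136] 101
red [0.6231 0.0623 0.1335] 30
blue [0.5643 0.077  0.1143] 62
```

```bash
python3 -m creep '[{"twist":[1.1,0.6,-7],"dp":[3.3,-2.4,0],"jaw":110},{"twist":[0,0,0],"dp":[0,0,20],"jaw":110},{"twist":[0,0,0],"dp":[0,0,20],"jaw":110},{"twist":[0,0,0],"dp":[0,0,0],"jaw":110},{"twist":[0,0,0],"dp":[0,0,0],"jaw":110}]'; python3 - <<'E'
from bench import manip;import numpy as np
s=manip.get_state();r=s['ee_rot'];print(np.round(s['q'],3),2*np.degrees(np.arctan2(r[0],r[1])),s['eef_pos'],r)
E
```

```text
time: 21.45
eef_pos: [0.5686, 0.0813, 0.1294]
ee_rot: [0.15, 0.989, -0.001, 0.001]
force: [-0.2, 0.2, -0.1]
opening: 0.0502
[-0.5    0.574  0.374  1.845 -0.284  0.774  1.293] 17.2467757204394 [0.56860025 0.08133669 0.12944223] [ 0.14993875  0.98869403 -0.00104978  0.00117948]
```

```bash
python3 -m creep '[{"twist":[0,0,0],"dp":[0.5,0,18],"jaw":110},{"twist":[0,0,0],"dp":[0,0,16],"jaw":110},{"twist":[0,0,0],"dp":[0,0,12],"jaw":110},{"twist":[0,0,0],"dp":[0,0,0],"jaw":110},{"twist":[0,0,0],"dp":[0,0,0],"jaw":255},{"twist":[0,0,0],"dp":[0,0,0],"jaw":255},{"twist":[0,0,0],"dp":[0,0,0],"jaw":255},{"twist":[0,0,0],"dp":[0,0,0],"jaw":255},{"twist":[0,0,0],"dp":[0,0,0],"jaw":255}]'; python3 - <<'E'
from bench import manip;import numpy as np
s=manip.get_state();r=s['ee_rot'];print(np.round(s['q'],3),2*np.degrees(np.arctan2(r[0],r[1])),s['eef_pos'],r,s['ft_torque'])
E
```

```text
time: 22.35
eef_pos: [0.5708, 0.0807, 0.0854]
ee_rot: [0.151, 0.988, -0.001, 0.004]
force: [0.6, -0.3, -4.2]
opening: 0.028
[-0.475  0.642  0.343  1.86  -0.317  0.687  1.318] 17.398717616807083 [0.57082558 0.08070386 0.08544196] [ 1.51248654e-01  9.88488363e-01 -8.33006647e-04  3.72909831e-03] [ 0.05400693 -0.20362761  0.1022908 ]
```

```bash
python3 -m creep '[{"twist":[0,0,4],"dp":[0,0,0],"jaw":255},{"twist":[0,0,8.5],"dp":[0,0,0],"jaw":255},{"twist":[0,0,8.5],"dp":[0,0,0],"jaw":255},{"twist":[0,0,8.5],"dp":[0,0,0],"jaw":255},{"twist":[0,0,8.5],"dp":[0,0,0],"jaw":255},{"twist":[0,0,8.5],"dp":[0,0,0],"jaw":255},{"twist":[0,0,8.5],"dp":[0,0,0],"jaw":255},{"twist":[0,0,8.5],"dp":[0,0,0],"jaw":255},{"twist":[0,0,8.5],"dp":[0,0,0],"jaw":255},{"twist":[0,0,8.5],"dp":[0,0,0],"jaw":255},{"twist":[0,0,8.5],"dp":[0,0,0],"jaw":255},{"twist":[0,0,8.5],"dp":[0,0,0],"jaw":255}]'; python3 -m creep '[{"twist":[0,0,8.5],"dp":[0,0,0],"jaw":255},{"twist":[0,0,8.5],"dp":[0,0,0],"jaw":255},{"twist":[0,0,8.5],"dp":[0,0,0],"jaw":255},{"twist":[0,0,8.5],"dp":[0,0,0],"jaw":255},{"twist":[0,0,8.5],"dp":[0,0,0],"jaw":255},{"twist":[0,0,8.5],"dp":[0,0,0],"jaw":255},{"twist":[0,0,8.5],"dp":[0,0,0],"jaw":255},{"twist":[0,0,8.5],"dp":[0,0,0],"jaw":255},{"twist":[0,0,8.5],"dp":[0,0,0],"jaw":255}]';  python3 - <<'E'
from bench import manip;import numpy as np
s=manip.get_state();r=s['ee_rot'];print(np.round(s['q'],3),2*np.degrees(np.arctan2(r[0],r[1])),s['eef_pos'],s['ft_torque'])
E
```

```text
time: 23.55
eef_pos: [0.5681, 0.0791, 0.0854]
ee_rot: [0.849, 0.528, 0.0, 0.003]
force: [-0.9, -1.0, -2.4]
opening: 0.0281
time: 24.45
eef_pos: [0.5665, 0.0813, 0.0854]
ee_rot: [0.993, -0.118, 0.0, 0.002]
force: [-1.0, -0.9, -1.6]
opening: 0.028
[-0.931  0.939  1.068  1.889 -1.011  0.981 -1.191] 193.52116261617502 [0.56653656 0.08129289 0.08540473] [-0.36468597  0.28529791  0.1940222 ]
```

```bash
python3 -m creep '[{"twist":[0,0,0],"dp":[0,0,0],"jaw":110},{"twist":[0,0,0],"dp":[0,0,0],"jaw":110},{"twist":[0,0,0],"dp":[0,0,0],"jaw":110},{"twist":[0,0,0],"dp":[0,0,-20],"jaw":110},{"twist":[0,0,0],"dp":[0,0,-25],"jaw":110},{"twist":[0,0,0],"dp":[0,0,-25],"jaw":110},{"twist":[0,0,-8.5],"dp":[0,0,0],"jaw":110},{"twist":[0,0,-8.5],"dp":[0,0,0],"jaw":110},{"twist":[0,0,-8.5],"dp":[0,0,0],"jaw":110},{"twist":[0,0,-8.5],"dp":[0,0,0],"jaw":110},{"twist":[0,0,-8.5],"dp":[0,0,0],"jaw":110},{"twist":[0,0,-8.5],"dp":[0,0,0],"jaw":110}]'; python3 -m creep '[{"twist":[0,0,-8.5],"dp":[0,0,0],"jaw":110},{"twist":[0,0,-8.5],"dp":[0,0,0],"jaw":110},{"twist":[0,0,-8.5],"dp":[0,0,0],"jaw":110},{"twist":[0,0,-8.5],"dp":[0,0,0],"jaw":110},{"twist":[0,0,-8.5],"dp":[0,0,0],"jaw":110},{"twist":[0,0,-8.5],"dp":[0,0,0],"jaw":110},{"twist":[0,0,-8.5],"dp":[0,0,0],"jaw":110},{"twist":[0,0,-8.5],"dp":[0,0,0],"jaw":110},{"twist":[0,0,-8.5],"dp":[0,0,0],"jaw":110},{"twist":[0,0,-8.5],"dp":[0,0,0],"jaw":110},{"twist":[0,0,-8.5],"dp":[0,0,0],"jaw":110},{"twist":[0,0,-8.5],"dp":[0,0,0],"jaw":110}]'; python3 -m creep '[{"twist":[0,0,-8.5],"dp":[0,0,0],"jaw":110},{"twist":[0,0,-8.5],"dp":[0,0,0],"jaw":110},{"twist":[0,0,0],"dp":[0,0,0],"jaw":110},{"twist":[0,0,0],"dp":[0,0,0],"jaw":110}]'; python3 - <<'E'
from h import *
from bench import manip
s=manip.get_state();r=s['ee_rot'];print(np.round(s['q'],3),2*np.degrees(np.arctan2(r[0],r[1])),s['eef_pos'],r)
for n in('scene','side'):
    P,D,I=snap(n,'7')
    for t in('0','7'):
        P,D,I=load(f'pics/{n}{t}.npz'); C=cloud(D,I)
        def lev(cx,cy,hx,hy,z0,z1):
            m=(D>0)&(abs(C[...,0]-cx)<hx)&(abs(C[...,1]-cy)<hy)&(C[...,2]>z0)&(C[...,2]<z1); return np.round([np.median(C[m][:,2]),C[m][:,2].std(),m.sum()],4)
        print(n,t,'plat',[lev(.58+sx*.05,.30,.008,.03,.075,.112) for sx in(-1,1)],lev(.565,.262,.05,.008,.075,.112),'gear',lev(.568,.06,.03,.012,.04,.06),'bridge',lev(.57,.15,.012,.02,.03,.06))
E
```

```text
time: 25.65
eef_pos: [0.5684, 0.0841, 0.1602]
ee_rot: [0.942, 0.336, 0.002, -0.001]
force: [-0.2, 0.2, 0.3]
opening: 0.0503
time: 26.85
eef_pos: [0.5708, 0.0848, 0.1659]
ee_rot: [0.323, 0.946, 0.007, 0.006]
force: [0.1, -1.0, 0.1]
opening: 0.0501
time: 27.25
eef_pos: [0.5718, 0.0844, 0.168]
ee_rot: [0.177, 0.984, 0.008, 0.008]
force: [-0.5, 0.7, -0.8]
opening: 0.0504
[-0.553  0.522  0.446  1.833 -0.309  0.832  1.26 ] 20.44701118153063 [0.57177065 0.08436495 0.16801672] [0.17747642 0.98405596 0.00809975 0.00838912]
scene 0 plat [array([9.21e-02, 8.30e-03, 2.40e+01]), array([7.97e-02, 2.50e-03, 2.70e+01])] [8.21e-02 4.10e-03 2.26e+02] gear [4.82e-02 2.10e-03 2.00e+02] bridge [3.50e-02 1.50e-03 1.14e+02]
scene 7 plat [array([9.55e-02, 6.40e-03, 2.10e+01]), array([8.8e-02, 2.7e-03, 3.8e+01])] [9.09e-02 4.30e-03 2.33e+02] gear [4.81e-02 2.60e-03 1.99e+02] bridge [3.50e-02 1.40e-03 1.16e+02]
side 0 plat [array([9.79e-02, 8.30e-03, 8.10e+01]), array([0.0829, 0.    , 1.    ])] [8.33e-02 6.30e-03 1.35e+02] gear [4.95e-02 2.50e-03 1.05e+02] bridge [3.59e-02 1.50e-03 4.90e+01]
side 7 plat [array([1.037e-01, 6.000e-03, 5.200e+01]), array([9.03e-02, 5.00e-04, 2.00e+00])] [9.23e-02 5.20e-03 1.29e+02] gear [4.93e-02 3.30e-03 1.12e+02] bridge [3.58e-02 9.00e-04 1.10e+01]
```

By vision the platform is about 8.7 mm below its stop level, so contact is due near 950–1050° in total, against about 552° wound so far. Two more safe half-turn strokes come next.

```bash
python3 -m creep '[{"twist":[1.1,0.8,-7],"dp":[2.4,-4.5,0],"jaw":110},{"twist":[0,0,0],"dp":[0,0,20],"jaw":110},{"twist":[0,0,0],"dp":[0,0,20],"jaw":110},{"twist":[0,0,0],"dp":[0,0,0],"jaw":110},{"twist":[0,0,0],"dp":[0,0,0],"jaw":110}]'; python3 - <<'E'
from bench import manip;import numpy as np
s=manip.get_state();r=s['ee_rot'];print(np.round(s['q'],3),2*np.degrees(np.arctan2(r[0],r[1])),s['eef_pos'],r)
E
```

```text
time: 27.85
eef_pos: [0.5687, 0.0812, 0.1277]
ee_rot: [0.118, 0.993, -0.001, 0.001]
force: [0.7, 0.9, 0.6]
opening: 0.0498
[-0.518  0.581  0.399  1.846 -0.305  0.774  1.376] 13.556653412455343 [0.56870373 0.08123994 0.12773278] [ 0.11802819  0.9930089  -0.00129428  0.00099763]
```

```bash
python3 -m creep '[{"twist":[0,0,0],"dp":[0.7,0,18],"jaw":110},{"twist":[0,0,0],"dp":[0,0,16],"jaw":110},{"twist":[0,0,0],"dp":[0,0,10],"jaw":110},{"twist":[0,0,0],"dp":[0,0,0],"jaw":110},{"twist":[0,0,0],"dp":[0,0,0],"jaw":255},{"twist":[0,0,0],"dp":[0,0,0],"jaw":255},{"twist":[0,0,0],"dp":[0,0,0],"jaw":255},{"twist":[0,0,0],"dp":[0,0,0],"jaw":255},{"twist":[0,0,0],"dp":[0,0,0],"jaw":255}]'; python3 -m creep '[{"twist":[0,0,4],"dp":[0,0,0],"jaw":255},{"twist":[0,0,8.5],"dp":[0,0,0],"jaw":255},{"twist":[0,0,8.5],"dp":[0,0,0],"jaw":255},{"twist":[0,0,8.5],"dp":[0,0,0],"jaw":255},{"twist":[0,0,8.5],"dp":[0,0,0],"jaw":255},{"twist":[0,0,8.5],"dp":[0,0,0],"jaw":255},{"twist":[0,0,8.5],"dp":[0,0,0],"jaw":255},{"twist":[0,0,8.5],"dp":[0,0,0],"jaw":255},{"twist":[0,0,8.5],"dp":[0,0,0],"jaw":255},{"twist":[0,0,8.5],"dp":[0,0,0],"jaw":255},{"twist":[0,0,8.5],"dp":[0,0,0],"jaw":255},{"twist":[0,0,8.5],"dp":[0,0,0],"jaw":255}]';  python3 - <<'E'
from bench import manip;import numpy as np
s=manip.get_state();r=s['ee_rot'];print(np.round(s['q'],3),2*np.degrees(np.arctan2(r[0],r[1])),s['eef_pos'],s['ft_torque'])
E
```

```text
time: 28.75
eef_pos: [0.5708, 0.0809, 0.086]
ee_rot: [0.119, 0.993, -0.001, 0.004]
force: [-0.0, -0.1, -4.0]
opening: 0.0282
time: 29.95
eef_pos: [0.5683, 0.0791, 0.086]
ee_rot: [0.831, 0.556, 0.0, 0.003]
force: [-0.4, -1.9, -2.5]
opening: 0.0281
[-0.785  0.777  0.802  1.881 -0.756  0.816  0.03 ] 112.497007651472 [0.56828332 0.07908986 0.08596259] [-0.38127951  0.28049957  0.11834005]
```

```bash
python3 -m creep '[{"twist":[0,0,8.5],"dp":[0,0,0],"jaw":255},{"twist":[0,0,8.5],"dp":[0,0,0],"jaw":255},{"twist":[0,0,8.5],"dp":[0,0,0],"jaw":255},{"twist":[0,0,8.5],"dp":[0,0,0],"jaw":255},{"twist":[0,0,8.5],"dp":[0,0,0],"jaw":255},{"twist":[0,0,8.5],"dp":[0,0,0],"jaw":255},{"twist":[0,0,8.5],"dp":[0,0,0],"jaw":255},{"twist":[0,0,8.5],"dp":[0,0,0],"jaw":255},{"twist":[0,0,8.5],"dp":[0,0,0],"jaw":255}]';  python3 - <<'E'
from bench import manip;import numpy as np
s=manip.get_state();r=s['ee_rot'];print(np.round(s['q'],3),2*np.degrees(np.arctan2(r[0],r[1])),s['eef_pos'],s['ft_torque'])
E
python3 -m creep '[{"twist":[0,0,0],"dp":[0,0,0],"jaw":110},{"twist":[0,0,0],"dp":[0,0,0],"jaw":110},{"twist":[0,0,0],"dp":[0,0,0],"jaw":110},{"twist":[0,0,0],"dp":[0,0,-20],"jaw":110},{"twist":[0,0,0],"dp":[0,0,-25],"jaw":110},{"twist":[0,0,0],"dp":[0,0,-25],"jaw":110},{"twist":[0,0,-8.5],"dp":[0,0,0],"jaw":110},{"twist":[0,0,-8.5],"dp":[0,0,0],"jaw":110},{"twist":[0,0,-8.5],"dp":[0,0,0],"jaw":110},{"twist":[0,0,-8.5],"dp":[0,0,0],"jaw":110},{"twist":[0,0,-8.5],"dp":[0,0,0],"jaw":110},{"twist":[0,0,-8.5],"dp":[0,0,0],"jaw":110}]'; python3 -m creep '[{"twist":[0,0,-8.5],"dp":[0,0,0],"jaw":110},{"twist":[0,0,-8.5],"dp":[0,0,0],"jaw":110},{"twist":[0,0,-8.5],"dp":[0,0,0],"jaw":110},{"twist":[0,0,-8.5],"dp":[0,0,0],"jaw":110},{"twist":[0,0,-8.5],"dp":[0,0,0],"jaw":110},{"twist":[0,0,-8.5],"dp":[0,0,0],"jaw":110},{"twist":[0,0,-8.5],"dp":[0,0,0],"jaw":110},{"twist":[0,0,-8.5],"dp":[0,0,0],"jaw":110},{"twist":[0,0,-8.5],"dp":[0,0,0],"jaw":110},{"twist":[0,0,-8.5],"dp":[0,0,0],"jaw":110},{"twist":[0,0,-8.5],"dp":[0,0,0],"jaw":110},{"twist":[0,0,-8.5],"dp":[0,0,0],"jaw":110}]'; python3 -m creep '[{"twist":[0,0,-8.5],"dp":[0,0,0],"jaw":110},{"twist":[0,0,-8.5],"dp":[0,0,0],"jaw":110},{"twist":[0,0,0],"dp":[0,0,0],"jaw":110},{"twist":[0,0,0],"dp":[0,0,0],"jaw":110}]'; python3 - <<'E'
from h import *
from bench import manip
s=manip.get_state();r=s['ee_rot'];print(np.round(s['q'],3),2*np.degrees(np.arctan2(r[0],r[1])),s['eef_pos'],r)
for n in('scene','side'):
    snap(n,'8')
    for t in('0','7','8'):
        P,D,I=load(f'pics/{n}{t}.npz'); C=cloud(D,I)
        m=(D>0)&(abs(C[...,0]-.565)<.05)&(abs(C[...,1]-.262)<.008)&(C[...,2]>.075)&(C[...,2]<.112)
        print(n,t,np.median(C[m][:,2]).round(4),C[m][:,2].mean().round(4))
E
```

```text
time: 30.85
eef_pos: [0.5666, 0.0811, 0.0859]
ee_rot: [0.996, -0.086, 0.0, 0.002]
force: [0.5, -1.7, -1.5]
opening: 0.0285
[-0.939  0.951  1.085  1.889 -1.026  0.995 -1.116] 189.82023497832168 [0.56663016 0.0811407  0.08593183] [-0.26720809  0.31780697  0.1531354 ]
time: 32.05
eef_pos: [0.5683, 0.0838, 0.1605]
ee_rot: [0.931, 0.366, 0.002, -0.0]
force: [-0.1, 0.3, -0.6]
opening: 0.0501
time: 33.25
eef_pos: [0.5705, 0.0844, 0.1661]
ee_rot: [0.292, 0.956, 0.007, 0.005]
force: [0.0, -1.1, -0.6]
opening: 0.0501
time: 33.65
eef_pos: [0.5714, 0.084, 0.1682]
ee_rot: [0.146, 0.989, 0.007, 0.008]
force: [-0.0, 0.1, -0.2]
opening: 0.05
[-0.565  0.525  0.464  1.833 -0.32   0.836  1.335] 16.755186948902924 [0.57137766 0.08397154 0.16821103] [0.14568733 0.98926951 0.00741297 0.00812964]
scene 0 0.0821 0.0826
scene 7 0.0909 0.0916
scene 8 0.0938 0.0944
side 0 0.0833 0.085
side 7 0.0923 0.0931
side 8 0.0947 0.0954
```

```bash
python3 -m creep '[{"twist":[1.1,0.8,-7],"dp":[2.3,-4,0],"jaw":110},{"twist":[0,0,0],"dp":[0,0,20],"jaw":110},{"twist":[0,0,0],"dp":[0,0,20],"jaw":110},{"twist":[0,0,0],"dp":[0,0,0],"jaw":110},{"twist":[0,0,0],"dp":[0,0,0],"jaw":110}]'; python3 - <<'E'
from bench import manip;import numpy as np
s=manip.get_state();r=s['ee_rot'];print(np.round(s['q'],3),2*np.degrees(np.arctan2(r[0],r[1])),s['eef_pos'],r)
E
```

```text
time: 34.25
eef_pos: [0.5687, 0.081, 0.1279]
ee_rot: [0.086, 0.996, -0.002, 0.001]
force: [0.2, -0.1, 0.1]
opening: 0.0501
[-0.531  0.584  0.416  1.846 -0.316  0.776  1.45 ] 9.86118723372124 [0.56874188 0.08098956 0.12787866] [ 8.59486566e-02  9.96296505e-01 -2.29879814e-03  9.04160252e-04]
```

```bash
python3 -m creep '[{"twist":[0,0,0],"dp":[0.7,0,18],"jaw":110},{"twist":[0,0,0],"dp":[0,0,16],"jaw":110},{"twist":[0,0,0],"dp":[0,0,10],"jaw":110},{"twist":[0,0,0],"dp":[0,0,0],"jaw":110},{"twist":[0,0,0],"dp":[0,0,0],"jaw":255},{"twist":[0,0,0],"dp":[0,0,0],"jaw":255},{"twist":[0,0,0],"dp":[0,0,0],"jaw":255},{"twist":[0,0,0],"dp":[0,0,0],"jaw":255},{"twist":[0,0,0],"dp":[0,0,0],"jaw":255}]'; python3 -m creep '[{"twist":[0,0,4],"dp":[0,0,0],"jaw":255},{"twist":[0,0,8.5],"dp":[0,0,0],"jaw":255},{"twist":[0,0,8.5],"dp":[0,0,0],"jaw":255},{"twist":[0,0,8.5],"dp":[0,0,0],"jaw":255},{"twist":[0,0,8.5],"dp":[0,0,0],"jaw":255},{"twist":[0,0,8.5],"dp":[0,0,0],"jaw":255}]';  python3 - <<'E'
from bench import manip;import numpy as np
s=manip.get_state();r=s['ee_rot'];print(np.round(s['q'],3),2*np.degrees(np.arctan2(r[0],r[1])),s['eef_pos'],s['ft_torque'])
E
```

```text
time: 35.15
eef_pos: [0.571, 0.0809, 0.0861]
ee_rot: [0.087, 0.996, -0.002, 0.004]
force: [0.2, -0.3, -4.2]
opening: 0.0284
time: 35.75
eef_pos: [0.5702, 0.0793, 0.0861]
ee_rot: [0.479, 0.878, -0.001, 0.004]
force: [-0.4, -0.7, -2.8]
opening: 0.0285
[-0.652  0.699  0.595  1.871 -0.555  0.738  0.827] 57.239439401179 [0.57015561 0.0792981  0.08607885] [-0.24198933  0.13762309  0.09999651]
```

```bash
python3 -m creep '[{"twist":[0,0,8.5],"dp":[0,0,0],"jaw":255},{"twist":[0,0,8.5],"dp":[0,0,0],"jaw":255},{"twist":[0,0,8.5],"dp":[0,0,0],"jaw":255},{"twist":[0,0,8.5],"dp":[0,0,0],"jaw":255},{"twist":[0,0,8.5],"dp":[0,0,0],"jaw":255},{"twist":[0,0,8.5],"dp":[0,0,0],"jaw":255}]';  python3 - <<'E'
from bench import manip;import numpy as np
s=manip.get_state();r=s['ee_rot'];print(np.round(s['q'],3),2*np.degrees(np.arctan2(r[0],r[1])),s['eef_pos'],s['ft_torque'])
E
```

```text
time: 36.35
eef_pos: [0.5682, 0.0789, 0.0861]
ee_rot: [0.813, 0.582, -0.001, 0.003]
force: [-1.1, -1.8, -2.8]
opening: 0.0287
[-0.794  0.784  0.816  1.881 -0.768  0.823  0.103] 108.78893384225495 [0.56819799 0.07892043 0.08605986] [-0.25111176  0.27216086  0.12676921]
```

```bash
python3 -m creep '[{"twist":[0,0,8.5],"dp":[0,0,0],"jaw":255},{"twist":[0,0,8.5],"dp":[0,0,0],"jaw":255},{"twist":[0,0,8.5],"dp":[0,0,0],"jaw":255},{"twist":[0,0,8.5],"dp":[0,0,0],"jaw":255},{"twist":[0,0,8.5],"dp":[0,0,0],"jaw":255}]';  python3 - <<'E'
from bench import manip;import numpy as np
s=manip.get_state();r=s['ee_rot'];print(np.round(s['q'],3),2*np.degrees(np.arctan2(r[0],r[1])),s['eef_pos'],s['ft_torque'])
E
```

```text
time: 36.85
eef_pos: [0.5669, 0.0798, 0.0861]
ee_rot: [0.97, 0.244, -0.001, 0.003]
force: [-0.5, -1.5, -2.2]
opening: 0.0288
[-0.888  0.877  0.981  1.886 -0.926  0.918 -0.523] 151.74847977772978 [0.56688828 0.07983604 0.08606795] [-0.26157452  0.27934614  0.12312828]
```

```bash
python3 - <<'E'
from h import *
for n in('scene','side'):
    snap(n,'9')
    for t in('7','8','9'):
        P,D,I=load(f'pics/{n}{t}.npz'); C=cloud(D,I)
        m=(D>0)&(abs(C[...,0]-.565)<.05)&(abs(C[...,1]-.262)<.008)&(C[...,2]>.075)&(C[...,2]<.112)
        print(n,t,np.median(C[m][:,2]).round(4),C[m][:,2].mean().round(4))
E
```

```text
scene 7 0.0909 0.0916
scene 8 0.0938 0.0944
scene 9 0.0965 0.0969
side 7 0.0923 0.0931
side 8 0.0947 0.0954
side 9 0.0972 0.0979
```

```bash
python3 -m creep '[{"twist":[0,0,8.5],"dp":[0,0,0],"jaw":255},{"twist":[0,0,8.5],"dp":[0,0,0],"jaw":255},{"twist":[0,0,8.5],"dp":[0,0,0],"jaw":255},{"twist":[0,0,8.5],"dp":[0,0,0],"jaw":255}]';  python3 - <<'E'
from bench import manip;import numpy as np
s=manip.get_state();r=s['ee_rot'];print(np.round(s['q'],3),2*np.degrees(np.arctan2(r[0],r[1])),s['eef_pos'],s['ft_torque'])
E
python3 -m creep '[{"twist":[0,0,0],"dp":[0,0,0],"jaw":110},{"twist":[0,0,0],"dp":[0,0,0],"jaw":110},{"twist":[0,0,0],"dp":[0,0,0],"jaw":110},{"twist":[0,0,0],"dp":[0,0,-20],"jaw":110},{"twist":[0,0,0],"dp":[0,0,-25],"jaw":110},{"twist":[0,0,0],"dp":[0,0,-25],"jaw":110},{"twist":[0,0,-8.5],"dp":[0,0,0],"jaw":110},{"twist":[0,0,-8.5],"dp":[0,0,0],"jaw":110},{"twist":[0,0,-8.5],"dp":[0,0,0],"jaw":110},{"twist":[0,0,-8.5],"dp":[0,0,0],"jaw":110},{"twist":[0,0,-8.5],"dp":[0,0,0],"jaw":110},{"twist":[0,0,-8.5],"dp":[0,0,0],"jaw":110}]'; python3 -m creep '[{"twist":[0,0,-8.5],"dp":[0,0,0],"jaw":110},{"twist":[0,0,-8.5],"dp":[0,0,0],"jaw":110},{"twist":[0,0,-8.5],"dp":[0,0,0],"jaw":110},{"twist":[0,0,-8.5],"dp":[0,0,0],"jaw":110},{"twist":[0,0,-8.5],"dp":[0,0,0],"jaw":110},{"twist":[0,0,-8.5],"dp":[0,0,0],"jaw":110},{"twist":[0,0,-8.5],"dp":[0,0,0],"jaw":110},{"twist":[0,0,-8.5],"dp":[0,0,0],"jaw":110},{"twist":[0,0,-8.5],"dp":[0,0,0],"jaw":110},{"twist":[0,0,-8.5],"dp":[0,0,0],"jaw":110},{"twist":[0,0,-8.5],"dp":[0,0,0],"jaw":110},{"twist":[0,0,-8.5],"dp":[0,0,0],"jaw":110}]'; python3 -m creep '[{"twist":[0,0,-8.5],"dp":[0,0,0],"jaw":110},{"twist":[0,0,-8.5],"dp":[0,0,0],"jaw":110},{"twist":[0,0,0],"dp":[0,0,0],"jaw":110},{"twist":[0,0,0],"dp":[0,0,0],"jaw":110}]'; python3 - <<'E'
from h import *
from bench import manip
s=manip.get_state();r=s['ee_rot'];print(np.round(s['q'],3),2*np.degrees(np.arctan2(r[0],r[1])),s['eef_pos'],r)
for n in('scene','side'):
    P,D,I=snap(n,'10'); C=cloud(D,I)
    for c,z in (('red',.136),('blue',.116)):
        m=mask(P,c)&(D>0)&(np.hypot(C[...,0]-.568,C[...,1]-.081)<.085)&(abs(C[...,2]-z)<.006); print(c,C[m].mean(0).round(4) if m.any() else None,m.sum())
E
```

```text
time: 37.35
eef_pos: [0.5665, 0.081, 0.0861]
ee_rot: [0.999, -0.048, -0.001, 0.002]
force: [-0.3, -0.7, -1.3]
opening: 0.0286
[-0.942  0.957  1.093  1.888 -1.033  1.003 -1.035] 185.46635046165443 [0.56647808 0.08104219 0.08606282] [-0.18063418  0.28315889  0.11506286]
time: 38.55
eef_pos: [0.5682, 0.0822, 0.1607]
ee_rot: [0.914, 0.405, 0.001, -0.0]
force: [-0.6, 0.1, 0.5]
opening: 0.05
time: 39.75
eef_pos: [0.5707, 0.0819, 0.1663]
ee_rot: [0.251, 0.968, 0.005, 0.006]
force: [-0.9, -0.8, 0.1]
opening: 0.05
time: 40.15
eef_pos: [0.5717, 0.0812, 0.1684]
ee_rot: [0.102, 0.995, 0.006, 0.009]
force: [-0.3, -0.1, -0.5]
opening: 0.0501
[-0.567  0.526  0.47   1.834 -0.32   0.836  1.427] 11.74933135841197 [0.5716645  0.08120706 0.16837529] [0.10234702 0.99469296 0.00572259 0.00884608]
red [0.5065 0.0748 0.133 ] 9
blue [0.5707 0.0788 0.1134] 104
red [0.5047 0.0787 0.1341] 35
blue [0.565  0.0771 0.1138] 61
```

```bash
python3 -m creep '[{"twist":[0.8,0.9,-6.3],"dp":[3.6,-1,0],"jaw":110},{"twist":[0,0,0],"dp":[0,0,20],"jaw":110},{"twist":[0,0,0],"dp":[0,0,20],"jaw":110},{"twist":[0,0,0],"dp":[0,0,0],"jaw":110},{"twist":[0,0,0],"dp":[0,0,0],"jaw":110}]'; python3 - <<'E'
from bench import manip;import numpy as np
s=manip.get_state();r=s['ee_rot'];print(np.round(s['q'],3),2*np.degrees(np.arctan2(r[0],r[1])),s['eef_pos'],r)
E
```

```text
time: 40.75
eef_pos: [0.5687, 0.0813, 0.1281]
ee_rot: [0.048, 0.999, -0.002, 0.001]
force: [-0.6, 0.0, -0.3]
opening: 0.0501
[-0.535  0.584  0.422  1.847 -0.323  0.776  1.531] 5.543831630008852 [0.56867288 0.08127009 0.12808501] [ 0.04836009  0.99882788 -0.00160851  0.00125541]
```

```bash
python3 -m creep '[{"twist":[0,0,0],"dp":[0.7,0,18],"jaw":110},{"twist":[0,0,0],"dp":[0,0,16],"jaw":110},{"twist":[0,0,0],"dp":[0,0,10],"jaw":110},{"twist":[0,0,0],"dp":[0,0,0],"jaw":110},{"twist":[0,0,0],"dp":[0,0,0],"jaw":255},{"twist":[0,0,0],"dp":[0,0,0],"jaw":255},{"twist":[0,0,0],"dp":[0,0,0],"jaw":255},{"twist":[0,0,0],"dp":[0,0,0],"jaw":255},{"twist":[0,0,0],"dp":[0,0,0],"jaw":255}]'; python3 -m creep '[{"twist":[0,0,4],"dp":[0,0,0],"jaw":255},{"twist":[0,0,6],"dp":[0,0,0],"jaw":255},{"twist":[0,0,6],"dp":[0,0,0],"jaw":255},{"twist":[0,0,0],"dp":[0,0,0],"jaw":255}]';  cat > st.py <<'E'
from bench import manip;import numpy as np
s=manip.get_state();r=s['ee_rot'];print(np.round(s['q'],3),(898+2*np.degrees(np.arctan2(r[0],r[1]))).round(1),np.round(s['eef_pos'],4),np.round(s['ft_torque'],3))
E
python3 st.py
```

```text
time: 41.65
eef_pos: [0.571, 0.0812, 0.0863]
ee_rot: [0.049, 0.999, -0.001, 0.004]
force: [0.5, -0.4, -3.2]
opening: 0.0284
time: 42.05
eef_pos: [0.5709, 0.0804, 0.0863]
ee_rot: [0.192, 0.981, -0.001, 0.004]
force: [-0.3, -1.2, -2.4]
opening: 0.0286
[-0.562  0.663  0.464  1.865 -0.431  0.705  1.332] 920.2 [0.5709 0.0804 0.0863] [-0.017 -0.088  0.099]
```

```bash
cat >> st.py <<'E'
import sys; sys.exit(int(s['ft_torque'][2]>0.28))
E
for k in 1; do python3 -m creep '[{"twist":[0,0,6],"dp":[0,0,0],"jaw":255},{"twist":[0,0,6],"dp":[0,0,0],"jaw":255}]' >/dev/null && python3 st.py && python3 -m creep '[{"twist":[0,0,6],"dp":[0,0,0],"jaw":255},{"twist":[0,0,6],"dp":[0,0,0],"jaw":255}]' >/dev/null && python3 st.py && python3 -m creep '[{"twist":[0,0,4],"dp":[0,0,0],"jaw":255},{"twist":[0,0,4],"dp":[0,0,0],"jaw":255}]' >/dev/null && python3 st.py && python3 -m creep '[{"twist":[0,0,4],"dp":[0,0,0],"jaw":255},{"twist":[0,0,4],"dp":[0,0,0],"jaw":255}]'  && python3 st.py; done
```

```text
[-0.599  0.676  0.517  1.868 -0.482  0.717  1.167] 932.1 [0.5707 0.08   0.0863] [-0.327 -0.005  0.099]
[-0.636  0.691  0.572  1.87  -0.534  0.73   1.   ] 944.2 [0.5704 0.0797 0.0863] [-0.282  0.035  0.14 ]
[-0.661  0.702  0.608  1.872 -0.568  0.74   0.889] 952.3 [0.5702 0.0795 0.0863] [-0.193  0.034  0.187]
time: 42.85
eef_pos: [0.57, 0.0792, 0.0863]
ee_rot: [0.517, 0.856, -0.001, 0.004]
force: [0.0, -1.1, -2.7]
opening: 0.0288
[-0.684  0.713  0.643  1.874 -0.601  0.751  0.779] 960.2 [0.57   0.0792 0.0863] [-0.238 -0.     0.182]
```

```bash
python3 -m creep '[{"twist":[0,0,3],"dp":[0,0,0],"jaw":255},{"twist":[0,0,3],"dp":[0,0,0],"jaw":255}]' >/dev/null && python3 st.py && python3 -m creep '[{"twist":[0,0,3],"dp":[0,0,0],"jaw":255},{"twist":[0,0,3],"dp":[0,0,0],"jaw":255}]' >/dev/null && python3 st.py && python3 -m creep '[{"twist":[0,0,3],"dp":[0,0,0],"jaw":255},{"twist":[0,0,3],"dp":[0,0,0],"jaw":255}]' >/dev/null && python3 st.py && python3 -m creep '[{"twist":[0,0,3],"dp":[0,0,0],"jaw":255},{"twist":[0,0,3],"dp":[0,0,0],"jaw":255}]'  && python3 st.py
```

```text
[-0.701  0.722  0.668  1.875 -0.626  0.76   0.696] 966.1 [0.5697 0.0791 0.0862] [-0.26   0.034  0.103]
[-0.717  0.732  0.694  1.876 -0.65   0.77   0.615] 972.0 [0.5696 0.079  0.0862] [-0.275  0.04   0.131]
[-0.733  0.741  0.719  1.876 -0.674  0.779  0.532] 977.8 [0.5694 0.079  0.0862] [-0.32   0.087  0.129]
time: 43.65
eef_pos: [0.5691, 0.0789, 0.0862]
ee_rot: [0.68, 0.733, -0.001, 0.004]
force: [-0.4, -0.5, -2.2]
opening: 0.0288
[-0.749  0.752  0.744  1.877 -0.698  0.79   0.45 ] 983.7 [0.5691 0.0789 0.0862] [-0.253  0.046  0.08 ]
```

```bash
python3 -m creep '[{"twist":[0,0,3],"dp":[0,0,0],"jaw":255},{"twist":[0,0,3],"dp":[0,0,0],"jaw":255}]' >/dev/null && python3 st.py && python3 -m creep '[{"twist":[0,0,3],"dp":[0,0,0],"jaw":255},{"twist":[0,0,3],"dp":[0,0,0],"jaw":255}]' >/dev/null && python3 st.py && python3 -m creep '[{"twist":[0,0,3],"dp":[0,0,0],"jaw":255},{"twist":[0,0,3],"dp":[0,0,0],"jaw":255}]' >/dev/null && python3 st.py && python3 -m creep '[{"twist":[0,0,3],"dp":[0,0,0],"jaw":255},{"twist":[0,0,3],"dp":[0,0,0],"jaw":255}]' >/dev/null && python3 st.py && python3 -m creep '[{"twist":[0,0,3],"dp":[0,0,0],"jaw":255},{"twist":[0,0,3],"dp":[0,0,0],"jaw":255}]'  && python3 st.py
```

```text
[-0.764  0.762  0.768  1.878 -0.721  0.801  0.367] 989.5 [0.5689 0.0788 0.0862] [-0.292  0.122  0.134]
[-0.779  0.773  0.793  1.879 -0.744  0.812  0.284] 995.4 [0.5687 0.0788 0.0863] [-0.297  0.078  0.075]
[-0.794  0.785  0.816  1.88  -0.767  0.824  0.201] 1001.2 [0.5685 0.0788 0.0862] [-0.284  0.114  0.111]
[-0.808  0.796  0.84   1.88  -0.79   0.836  0.117] 1007.1 [0.5682 0.0789 0.0862] [-0.263  0.131  0.144]
time: 44.65
eef_pos: [0.568, 0.0789, 0.0862]
ee_rot: [0.843, 0.538, -0.001, 0.003]
force: [0.0, -1.5, -1.5]
opening: 0.0284
[-0.821  0.808  0.863  1.881 -0.812  0.849  0.032] 1012.9 [0.568  0.0789 0.0862] [-0.338  0.115  0.156]
```

```bash
python3 -m creep '[{"twist":[0,0,3],"dp":[0,0,0],"jaw":255},{"twist":[0,0,3],"dp":[0,0,0],"jaw":255}]' >/dev/null && python3 st.py && python3 -m creep '[{"twist":[0,0,3],"dp":[0,0,0],"jaw":255},{"twist":[0,0,3],"dp":[0,0,0],"jaw":255}]' >/dev/null && python3 st.py && python3 -m creep '[{"twist":[0,0,3],"dp":[0,0,0],"jaw":255},{"twist":[0,0,3],"dp":[0,0,0],"jaw":255}]' >/dev/null && python3 st.py && python3 -m creep '[{"twist":[0,0,3],"dp":[0,0,0],"jaw":255},{"twist":[0,0,3],"dp":[0,0,0],"jaw":255}]'  && python3 st.py; python3 - <<'E'
from h import *
for n in('scene','side'):
    snap(n,'11')
    for t in('8','9','11'):
        P,D,I=load(f'pics/{n}{t}.npz'); C=cloud(D,I)
        m=(D>0)&(abs(C[...,0]-.565)<.05)&(abs(C[...,1]-.262)<.008)&(C[...,2]>.075)&(C[...,2]<.112)
        print(n,t,np.median(C[m][:,2]).round(4),C[m][:,2].mean().round(4))
a=load('pics/scene11.npz')[0][150:250,380:480];b=load('pics/side11.npz')[0][160:260,200:300]
cv2.imwrite('pics/w11.png',cv2.resize(np.hstack([a,b]),None,fx=4,fy=4,interpolation=cv2.INTER_CUBIC)[:,:,::-1])
E
```

```text
[-0.834  0.821  0.886  1.881 -0.833  0.862 -0.053] 1018.7 [0.5678 0.079  0.0862] [-0.272  0.147  0.168]
[-0.847  0.834  0.908  1.882 -0.855  0.876 -0.138] 1024.6 [0.5676 0.0791 0.0862] [-0.288  0.154  0.095]
[-0.858  0.847  0.93   1.882 -0.876  0.89  -0.224] 1030.4 [0.5674 0.0792 0.0862] [-0.271  0.241  0.176]
time: 45.45
eef_pos: [0.5672, 0.0794, 0.0862]
ee_rot: [0.934, 0.356, -0.002, 0.002]
force: [-0.1, -1.3, -1.2]
opening: 0.0284
[-0.87   0.86   0.952  1.882 -0.896  0.904 -0.31 ] 1036.3 [0.5672 0.0794 0.0862] [-0.362  0.173  0.128]
scene 8 0.0938 0.0944
scene 9 0.0965 0.0969
scene 11 0.0989 0.0993
side 8 0.0947 0.0954
side 9 0.0972 0.0979
side 11 0.1001 0.1005
```

View pics/w11.png

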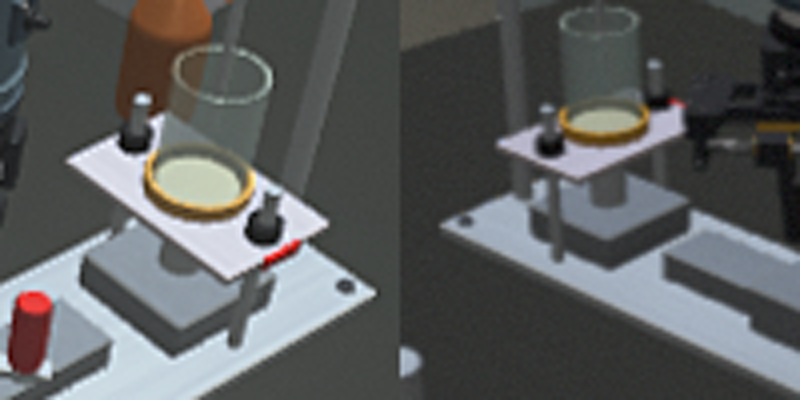

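The crops show the platform nearly up to the two black collars; by height there is about 0.8 mm left. I'll continue with small checked steps.

```bash
python3 -m creep '[{"twist":[0,0,2.5],"dp":[0,0,0],"jaw":255},{"twist":[0,0,2.5],"dp":[0,0,0],"jaw":255}]' >/dev/null && python3 st.py && python3 -m creep '[{"twist":[0,0,2.5],"dp":[0,0,0],"jaw":255},{"twist":[0,0,2.5],"dp":[0,0,0],"jaw":255}]' >/dev/null && python3 st.py && python3 -m creep '[{"twist":[0,0,2.5],"dp":[0,0,0],"jaw":255},{"twist":[0,0,2.5],"dp":[0,0,0],"jaw":255}]' >/dev/null && python3 st.py && python3 -m creep '[{"twist":[0,0,2.5],"dp":[0,0,0],"jaw":255},{"twist":[0,0,2.5],"dp":[0,0,0],"jaw":255}]' >/dev/null && python3 st.py && python3 -m creep '[{"twist":[0,0,2.5],"dp":[0,0,0],"jaw":255},{"twist":[0,0,2.5],"dp":[0,0,0],"jaw":255}]'  && python3 st.py
```

```text
[-0.879  0.871  0.969  1.882 -0.912  0.916 -0.38 ] 1040.9 [0.5671 0.0795 0.0862] [-0.264  0.202  0.144]
[-0.887  0.882  0.986  1.882 -0.928  0.928 -0.451] 1045.7 [0.567  0.0796 0.0862] [-0.305  0.214  0.096]
[-0.896  0.893  1.002  1.883 -0.943  0.94  -0.522] 1050.5 [0.5669 0.0798 0.0862] [-0.324  0.165  0.118]
[-0.904  0.904  1.018  1.883 -0.958  0.952 -0.594] 1055.2 [0.5668 0.08   0.0862] [-0.27   0.225  0.387]
```

The torque jumped to 0.39 N m, which is first resistance. I'll confirm with one hold row and a 1.5° nudge.

```bash
python3 -m creep '[{"twist":[0,0,0],"dp":[0,0,0],"jaw":255}]' ; python3 st.py; python3 -m creep '[{"twist":[0,0,1.5],"dp":[0,0,0],"jaw":255},{"twist":[0,0,0],"dp":[0,0,0],"jaw":255}]'; python3 st.py
```

```text
time: 46.45
eef_pos: [0.5668, 0.08, 0.0862]
ee_rot: [0.98, 0.199, -0.003, 0.001]
force: [-0.2, -2.2, 0.2]
opening: 0.0289
[-0.903  0.904  1.018  1.882 -0.958  0.952 -0.591] 1055.0 [0.5668 0.08   0.0862] [-0.292  0.274  0.211]
time: 46.65
eef_pos: [0.5667, 0.08, 0.0862]
ee_rot: [0.982, 0.188, -0.004, 0.001]
force: [-0.5, -1.0, 0.0]
opening: 0.0292
[-0.905  0.907  1.022  1.882 -0.962  0.956 -0.611] 1056.3 [0.5667 0.08   0.0862] [-0.365  0.185  0.406]
```

```bash
python3 -m creep '[{"twist":[0,0,0],"dp":[0,0,0],"jaw":255},{"twist":[0,0,0],"dp":[0,0,0],"jaw":255}]' 25; python3 st.py; python3 -m creep '[{"twist":[0,0,2],"dp":[0,0,0],"jaw":255}]'; python3 st.py
```

```text
time: 46.85
eef_pos: [0.5667, 0.0801, 0.0862]
ee_rot: [0.982, 0.189, -0.004, 0.001]
force: [-0.5, -1.4, -0.4]
opening: 0.0281
[-0.905  0.907  1.022  1.882 -0.961  0.956 -0.609] 1056.2 [0.5667 0.0801 0.0862] [-0.377  0.235  0.134]
time: 46.95
eef_pos: [0.5667, 0.0801, 0.0862]
ee_rot: [0.985, 0.171, -0.003, 0.001]
force: [-0.4, -0.1, -0.5]
opening: 0.0285
[-0.908  0.911  1.029  1.882 -0.968  0.961 -0.64 ] 1058.3 [0.5667 0.0801 0.0862] [-0.301  0.192  0.472]
```

The stop is confirmed: torque rises well above the drag and the motion stays small. Release and retreat.

```bash
python3 -m creep '[{"twist":[0,0,0],"dp":[0,0,0],"jaw":110},{"twist":[0,0,0],"dp":[0,0,0],"jaw":110},{"twist":[0,0,0],"dp":[0,0,0],"jaw":110},{"twist":[0,0,0],"dp":[0,0,0],"jaw":110},{"twist":[0,0,0],"dp":[0,0,-15],"jaw":110},{"twist":[0,0,0],"dp":[0,0,-25],"jaw":110},{"twist":[0,0,0],"dp":[0,0,-30],"jaw":110},{"twist":[0,0,0],"dp":[0,0,-30],"jaw":110},{"twist":[0,0,0],"dp":[0,0,0],"jaw":110},{"twist":[0,0,0],"dp":[0,0,0],"jaw":110}]'; python3 - <<'E'
from h import *
A=[]
for n in('scene','side'):
    P,D,I=snap(n,'12'); C=cloud(D,I)
    for c,z in (('red',.136),('blue',.116)):
        m=mask(P,c)&(D>0)&(np.hypot(C[...,0]-.568,C[...,1]-.081)<.085)&(abs(C[...,2]-z)<.006); print(c,C[m].mean(0).round(4) if m.any() else None,m.sum())
    for t in('11','12'):
        P,D,I=load(f'pics/{n}{t}.npz'); C=cloud(D,I)
        m=(D>0)&(abs(C[...,0]-.565)<.05)&(abs(C[...,1]-.262)<.008)&(C[...,2]>.075)&(C[...,2]<.112)
        print(n,t,np.median(C[m][:,2]).round(4),C[m][:,2].mean().round(4))
a=load('pics/scene12.npz')[0][150:290,340:480];b=load('pics/side12.npz')[0][145:285,215:355]
cv2.imwrite('pics/w12.png',cv2.resize(np.hstack([a,b]),None,fx=2.85,fy=2.85,interpolation=cv2.INTER_CUBIC)[:,:,::-1])
E
```

```text
time: 47.95
eef_pos: [0.5678, 0.0805, 0.1942]
ee_rot: [0.986, 0.169, -0.002, 0.0]
force: [-0.2, -0.1, -0.6]
opening: 0.05
red [0.622  0.1094 0.1335] 45
blue [0.5711 0.0792 0.1137] 105
scene 11 0.0989 0.0993
scene 12 0.0993 0.0994
red [0.6165 0.1073 0.1341] 30
blue [0.5655 0.0777 0.1137] 54
side 11 0.1001 0.1005
side 12 0.1 0.1001
```

View pics/w12.png

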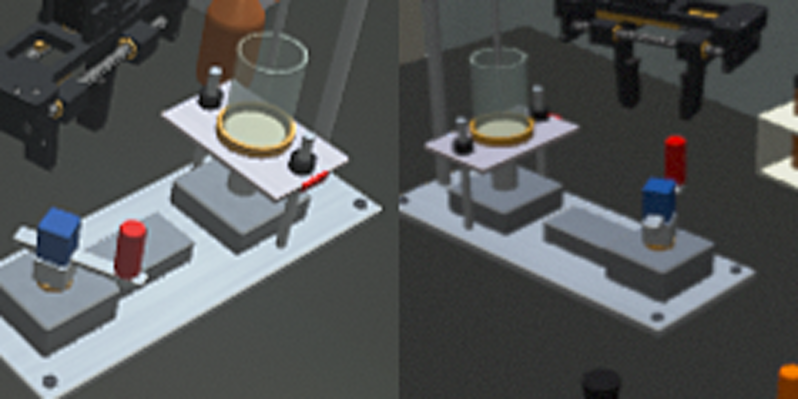

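The crank is seated and released, with the platform at its collars. Vision puts the crank at about −1050°, while the tool was at −1058°, so the hub lagged in the jaws. Time allows one check at firmer grip that this really is the stop.

```bash
python3 -m creep '[{"twist":[0,0,-6],"dp":[0,0,0],"jaw":110},{"twist":[0,0,0],"dp":[0,0,30],"jaw":110},{"twist":[0,0,0],"dp":[0,0,30],"jaw":110},{"twist":[0,0,0],"dp":[0,0,25],"jaw":110},{"twist":[0,0,0],"dp":[0,0,20],"jaw":110},{"twist":[0,0,0],"dp":[0,0,0],"jaw":110},{"twist":[0,0,0],"dp":[0,0,0],"jaw":110}]' 15; python3 st.py
```

```text
time: 48.75
eef_pos: [0.5633, 0.0798, 0.0799]
ee_rot: [0.975, 0.222, -0.007, 0.0]
force: [0.0, -0.5, 0.1]
opening: 0.05
[-0.889  0.898  0.989  1.886 -0.944  0.936 -0.554] 1052.3 [0.5633 0.0798 0.0799] [-0.035  0.184 -0.036]
```

```bash
python3 -m creep '[{"twist":[-0.2,0.8,0],"dp":[3.5,1.2,-5],"jaw":110},{"twist":[0,0,0],"dp":[0,0,0],"jaw":110},{"twist":[0,0,0],"dp":[0,0,0],"jaw":255},{"twist":[0,0,0],"dp":[0,0,0],"jaw":255},{"twist":[0,0,0],"dp":[0,0,0],"jaw":255},{"twist":[0,0,0],"dp":[0,0,0],"jaw":255},{"twist":[0,0,0],"dp":[0,0,0],"jaw":255}]' 15; python3 st.py; python3 -m creep '[{"twist":[0,0,0],"dp":[0,0,0],"jaw":255}]' 30; python3 st.py
```

```text
time: 49.45
eef_pos: [0.5688, 0.0809, 0.0885]
ee_rot: [0.975, 0.223, 0.002, -0.0]
force: [0.0, 0.4, -0.6]
opening: 0.0289
[-0.894  0.883  0.998  1.885 -0.945  0.931 -0.552] 1052.3 [0.5688 0.0809 0.0885] [-0.144  0.17   0.084]
time: 49.55
eef_pos: [0.5688, 0.0808, 0.0885]
ee_rot: [0.975, 0.223, 0.002, 0.0]
force: [0.1, 0.3, 1.2]
opening: 0.0281
[-0.894  0.883  0.998  1.885 -0.945  0.931 -0.552] 1052.3 [0.5688 0.0808 0.0885] [-0.038  0.146  0.151]
```

Now 1.5° steps, stopping above 0.5 N m.

```bash
sed -i 's/0.28)/0.5)/' st.py; python3 -m creep '[{"twist":[0,0,1.5],"dp":[0,0,0],"jaw":255}]' >/dev/null && python3 st.py && python3 -m creep '[{"twist":[0,0,1.5],"dp":[0,0,0],"jaw":255}]' >/dev/null && python3 st.py && python3 -m creep '[{"twist":[0,0,1.5],"dp":[0,0,0],"jaw":255}]' && python3 st.py
```

```text
[-0.897  0.887  1.003  1.885 -0.949  0.934 -0.575] 1053.8 [0.5688 0.0809 0.0885] [-0.087  0.172  0.342]
[-0.9    0.89   1.009  1.885 -0.955  0.938 -0.6  ] 1055.4 [0.5688 0.0809 0.0885] [-0.075  0.245  0.37 ]
time: 49.85
eef_pos: [0.5688, 0.0808, 0.0885]
ee_rot: [0.983, 0.182, 0.002, -0.0]
force: [-0.0, 0.4, -0.2]
opening: 0.0283
[-0.903  0.894  1.015  1.885 -0.96   0.943 -0.624] 1057.0 [0.5688 0.0808 0.0885] [-0.14   0.245  0.493]
```

```bash
python3 -m creep '[{"twist":[0,0,1.5],"dp":[0,0,0],"jaw":255}]' >/dev/null && python3 st.py && python3 -m creep '[{"twist":[0,0,1.5],"dp":[0,0,0],"jaw":255}]' && python3 st.py
```

```text
[-0.905  0.898  1.02   1.885 -0.965  0.946 -0.648] 1058.6 [0.5688 0.0809 0.0885] [-0.179  0.179  0.506]
```

The torque is 0.51 N m, four times the drag and rising, so the platform is on the stop and far from the forcing limit of about 1.7 N m. Release, retreat and check the rest.

```bash
python3 -m creep '[{"twist":[0,0,0],"dp":[0,0,0],"jaw":110},{"twist":[0,0,0],"dp":[0,0,0],"jaw":110},{"twist":[0,0,0],"dp":[0,0,0],"jaw":110},{"twist":[0,0,0],"dp":[0,0,0],"jaw":110},{"twist":[0,0,0],"dp":[0,0,-15],"jaw":110},{"twist":[0,0,0],"dp":[0,0,-25],"jaw":110},{"twist":[0,0,0],"dp":[0,0,-30],"jaw":110},{"twist":[0,0,0],"dp":[0,0,-30],"jaw":110},{"twist":[0,0,0],"dp":[0,0,0],"jaw":110},{"twist":[0,0,0],"dp":[0,0,0],"jaw":110}]'; python3 - <<'E'
from h import *
for n in('scene','side'):
    P,D,I=snap(n,'13'); C=cloud(D,I)
    for c,z in (('red',.136),('blue',.116)):
        m=mask(P,c)&(D>0)&(np.hypot(C[...,0]-.568,C[...,1]-.081)<.085)&(abs(C[...,2]-z)<.006); print(c,C[m].mean(0).round(4) if m.any() else None,m.sum())
    m=(D>0)&(abs(C[...,0]-.565)<.05)&(abs(C[...,1]-.262)<.008)&(C[...,2]>.075)&(C[...,2]<.112)
    print(n,np.median(C[m][:,2]).round(4),C[m][:,2].mean().round(4))
    # moved things: height change vs start over the bench
    P0,D0,I0=load(f'pics/{n}0.npz'); w=(abs(D-D0)>.02)&(D>0)&(D0>0); k=cv2.morphologyEx(w.astype(np.uint8),cv2.MORPH_OPEN,np.ones((3,3)))
    N,L,S,ce=cv2.connectedComponentsWithStats(k); print('changed',[(S[j,4],ce[j].round().tolist()) for j in range(1,N) if S[j,4]>15])
E
```

```text
time: 50.95
eef_pos: [0.5685, 0.0794, 0.1964]
ee_rot: [0.986, 0.165, 0.003, 0.0]
force: [0.9, 0.9, 0.1]
opening: 0.0501
red [0.6221 0.1103 0.1333] 46
blue [0.5712 0.0792 0.1136] 107
scene 0.0991 0.0994
changed [(np.int32(421), [198.0, 30.0]), (np.int32(951), [260.0, 19.0]), (np.int32(10428), [372.0, 94.0]), (np.int32(2743), [461.0, 38.0]), (np.int32(108), [243.0, 62.0]), (np.int32(19), [469.0, 54.0]), (np.int32(62), [429.0, 165.0]), (np.int32(190), [437.0, 173.0]), (np.int32(603), [418.0, 205.0]), (np.int32(37), [444.0, 197.0]), (np.int32(172), [453.0, 210.0]), (np.int32(623), [370.0, 237.0]), (np.int32(640), [231.0, 318.0])]
red [0.617  0.1085 0.1331] 31
blue [0.5649 0.0771 0.114 ] 57
side 0.0997 0.0998
changed [(np.int32(20940), [182.0, 69.0]), (np.int32(158), [249.0, 168.0]), (np.int32(25), [81.0, 172.0]), (np.int32(19), [146.0, 184.0]), (np.int32(460), [69.0, 231.0]), (np.int32(372), [259.0, 199.0]), (np.int32(381), [150.0, 222.0]), (np.int32(118), [230.0, 199.0]), (np.int32(335), [308.0, 212.0]), (np.int32(79), [136.0, 237.0]), (np.int32(64), [89.0, 244.0]), (np.int32(502), [407.0, 277.0])]
```

The crank rests at the same angle as after the first stop contact, and nothing else on the bench has changed. I'll hand in.

```bash
python3 -c "
from bench import manip;print(manip.close_job())"
```

```text
the job is handed in; nothing more can be done
None
```

I fitted the crank onto the square shaft and wound it clockwise about 1050° (2.9 turns) in half-turn strokes, until the platform met its stop. I then let go, lifted the gripper clear and handed the job in at about 51 s. No verdict was reported.

**Last checks that agreed:**
- **Crank:** the top of its hub is at the height expected when it sits on the collar.
- **Stop:** the turning torque rose from about 0.12 N m of drag to 0.4–0.5 N m, well under the roughly 1.7 N m forcing limit. A second push with a firmer grip left the crank at the same angle.
- **Bench:** the depth images changed only where the robot, the lift and the crank are, so the other things on the bench are where they were.

**Checks that disagreed:**
- **Crank angle:** by camera the crank rests about 8° behind the last tool angle. The hub slipped slightly in the jaws, or turned back within the play in the socket.
- **Platform height:** from the depth images it came out at 100.3–100.9 mm, against the 101.5 mm expected at the stop. Depth is only good to about 1 mm, so I relied on the torque instead.
- **Torque slope:** torque rose more slowly than 10 N m/rad near the end, which fits that same slip in the jaws.
- **Total turn:** about 1050° works out at about 17.5 mm of lift, slightly more than the 13–17 mm you gave.

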